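# Stack one parts bin, nest the other

## Robot

A 6-joint arm with a two-finger parallel gripper is mounted at the origin on a cart in front of the work surface, level with it; the furniture and walls round the work are solid. World frame = base frame: x ahead of the robot, y to its left, z up, the work surface at z = 0. Lengths are in m, angles in rad, forces in N, time in s.
With the tool pointing down it reaches from about 0.375 to 0.975 m from the base axis. Payload 3.8 kg.
Tool frame: the origin (TCP) lies midway between the tips of the shut fingers; the grasp point (between the pads) lies 19 mm behind it; z points along the fingers, y is the direction in which the jaws open and shut (so a half turn about z gives the same grasp; the last joint's range is limited). The gripper opens to 88 mm and grips with 3 to 60 N. Pads are 18 mm wide; open, the fingers measure 123 mm over their backs; the gripper's body (75 mm by 187 mm) begins 45 mm behind the grasp point.
Start: joints at [1.064, 0.264, 1.604, -0, 1.274, -0.037], TCP at [0.306, 0.602, 0.239] pointing down, gripper open.
Joint ranges: [-2.63, 2.63], [-0.94, 2.18], [0.31, 2.57], [-1.31, 4.45], [0, 2.66], [-2.55, 2.55]. Speed limits (rad/s): [2.57, 2.57, 3.14, 3.14, 3.14, 3.14].

## Interface

Orientations are given as a unit quaternion [w, x, y, z].
In Python, from workcell import sense, snapshot, camera_info, order gives the robot as it stands.
- The arm moves only by the tool move_arm, never from a script. Its argument "increments" is a list of rows, each a list of 3 entries, a list of its own where there are three numbers: the turn, a rotation vector about the world's x, y, z in rad, then the shift along the world's x, y, z in m, then the gripper's target within -1 to 1 (shut at 1, half-way at 0, fully open at -1). A call has 1 to 12 rows; each row shifts and turns the pose as measured when the row begins; what a row does not reach is not made up. A row lasts 1/12 s, in which the tool goes at most 41.7 mm and 7.16 degrees, less where a joint would pass 70% of its speed; a pose out of reach is approached as far as the arm can. A call with a gripper value outside its range is refused whole. The fingers move at their own pace and stop on an object; "force" is the grip in N (left out, the last holds). Time passes only in rows, so rows that do not move let the fingers close. It gives the time, the measured TCP pose, the force and the opening at its end, in the units of the state.
- sense(): the state, without advancing time (a new reading comes with each control period).
- snapshot(name): name is "side" or "top" or "wrist"; returns (picture, depth): 420x560x3 uint8, blue, green, red; 420x560 float32, m along the optical axis (not along the pixel's ray), 0 where there is no reading.
- camera_info(name): a dict with "camera_matrix" (3x3 intrinsics, pixels), "R" (3x3) and "t" (3): a world point X has camera coordinates R X + t. Camera axes: x right, y down, z forward; pixel columns grow to the right and rows downward; lengths in m; the calibration is good to about 2 mm. A picture is of the moment at which its call begins: read the wrist's pose just before it. camera_info takes no time and is no camera call; for the wrist camera it gives the pose at the moment of the call.
- order.hand_in(): hands the job in, once; it reports no verdict.
The state is a dict: "time": time; "joint_pos": joint angles; "qvel": joint speeds; "joint_efforts": joint torques, N m; "tcp_pos": TCP position; "tcp_rot": TCP orientation; "force": force on the tool from outside, world axes, zero at the start; "torque": the same for the moment, N m; "width": opening from 0.0 (shut) to 1.0 (fully open).
Only numpy, scipy, OpenCV 4.12 (cv2) and the standard library are available. Lean on these libraries where they do the work, as an engineer would, in place of code of your own. Each camera call takes 0.05 s, during which the arm holds its last target.

## Task

Gather the three stack-and-nest parts bins into one column on the bin that holds the gears and the bush; leave that one where it stands and all its parts in it. First set the empty bin squarely on it, turned so that it stacks on the ledges above the parts, and let go; then put the bin with the bolt on top, turned so that it nests fully home in the empty one, its bolt still inside. Leave the two bottles and the marker stand where they are.

Things in the scene. Friction and masses are not known exactly. Their poses are not given: they have to be found in the camera images.
- bin_full_c (a point): grey stack-nest bin, one of three alike: 149 mm long (own x), 109 wide (124 over the grips), 68 high, 0.16 kg. Point: its centre, 34 mm above its underside; z up. Own +x: STEPPED end, with a broad inside ledge under the rim; own -x: PLAIN end, no ledge, small U-shaped card frame outside. This one holds two gears and a bush, and stays put.
- bin_empty_c (a point): grey stack-nest bin, one of three alike: 149 mm long (own x), 109 wide (124 over the grips), 68 high, 0.16 kg. Point: its centre, 34 mm above its underside; z up. Own +x: STEPPED end, with a broad inside ledge under the rim; own -x: PLAIN end, no ledge, small U-shaped card frame outside. This one is empty.
- bin_bolt_c (a point): grey stack-nest bin, one of three alike: 149 mm long (own x), 109 wide (124 over the grips), 68 high, 0.16 kg. Point: its centre, 34 mm above its underside; z up. Own +x: STEPPED end, with a broad inside ledge under the rim; own -x: PLAIN end, no ledge, small U-shaped card frame outside. This one has a hex bolt lying loose in it.
- gear_a_c (a point): idler gear, 36 mm across, 20 mm high, lying in bin_full; its centre
- gear_b_c (a point): second idler gear, same, in bin_full; its centre
- bush_c (a point): turned steel bush, 40 mm high, 26 mm across with a 34 mm foot flange, standing in bin_full near its plain end; its centre
- bolt_c (a point): hex bolt M10, 52 mm long, 18 mm high, lying loose on the floor of bin_bolt; its centre
- bin_full_ledge (a point): Stacking ledge of bin_full at its stepped end: top 48 mm above the underside; two more run along the long sides near the plain end, all inside the rim. A bin set over another with own +x OPPOSITE (half a turn) stands on the ledges: centres in line, 48 mm higher. Point: own x +60, y 0, on the ledge. About 3 mm of play.
- bin_empty_mouth (a point): Middle of bin_empty's open top, level with the rim. A bin set over another with own +x the SAME way drops inside it until its 28 mm rim band rests on the lower rim: centres in line, 28 mm higher. Its 2.5 mm walls are drafted and guide it; about 3 mm of play. Floors are smaller than rims: 104 x 80 mm.
- bin_empty_grip1 (a point): Solid grip block on the +y side of this bin, 10 mm thick (own y), 28 long (own x), 28 high, reaching up to the rim; point: its centre, at own x +8, y +57, 54 mm above the underside. Pinch it across y from above, one finger in the bin; inside, the wall juts in below 43 mm, so keep fingertips at least 46 mm above the underside.
- bin_empty_grip2 (a point): Solid grip block on the -y side of this bin, 10 mm thick (own y), 28 long (own x), 28 high, reaching up to the rim; point: its centre, at own x +8, y -57, 54 mm above the underside. Pinch it across y from above, one finger in the bin; inside, the wall juts in below 43 mm, so keep fingertips at least 46 mm above the underside.
- bin_bolt_grip1 (a point): Solid grip block on the +y side of this bin, 10 mm thick (own y), 28 long (own x), 28 high, reaching up to the rim; point: its centre, at own x +8, y +57, 54 mm above the underside. Pinch it across y from above, one finger in the bin; inside, the wall juts in below 43 mm, so keep fingertips at least 46 mm above the underside.
- bin_bolt_grip2 (a point): Solid grip block on the -y side of this bin, 10 mm thick (own y), 28 long (own x), 28 high, reaching up to the rim; point: its centre, at own x +8, y -57, 54 mm above the underside. Pinch it across y from above, one finger in the bin; inside, the wall juts in below 43 mm, so keep fingertips at least 46 mm above the underside.
- oiler_c (a point): bystander, loose, not to be disturbed: small standing squeeze bottle with a yellow spout, 29 x 42 x 123 mm; its centre, half-way up
- threadlocker_c (a point): bystander, loose, not to be disturbed: small standing dark red squeeze bottle, 26 x 38 x 112 mm; its centre, half-way up
- pen_stand_c (a point): bystander, loose, not to be disturbed: marker standing in a round black foot, 34 mm across, 164 mm tall (the tallest thing near the bins); its centre, half-way up

How it is judged:
By the outcome, as a careful person would: the job done as asked, in the order asked, and still so for the second after the job is handed in, with the robot touching nothing.
It also fails if it takes over 67 s, if anything falls off the work surface, if the arm or the gripper's body presses on something with over 40 N, if the wrist force passes 120 N, or if a joint passes its speed limit or range.

## Working session

There is one attempt and no reset: what is moved stays moved. The work goes in short steps, Python scripts to look and compute and a tool call to move; the robot and the scene stay as the last step left them, time stands still between calls to the robot, and variables do not carry over. Pictures are saved under pics/ and viewed, and the job is handed in when it is done.

Besides the shell and the picture viewer there is one more tool, called after "Call:" by a JSON object that holds its "method" and its "body", one argument or row to a line. move_arm: Moves the arm, as the interface text tells. Its arguments: {"type":"object","properties":{"increments":{"type":"array","items":{"type":"array"}},"force":{"type":"number"}},"required":["increments"]}

```bash
mkdir -p pics; ls; python3 - <<'E'
from workcell import sense, snapshot, camera_info
import cv2,numpy as np
s=sense();print({k:np.round(v,3).tolist() for k,v in s.items()})
for n in ("top","side"):
    p,d=snapshot(n);cv2.imwrite(f"pics/{n}0.png",p);np.save(f"{n}0.npy",d);c=camera_info(n)
    print(n,np.round(c["camera_matrix"],1).tolist(),np.round(c["R"],3).tolist(),np.round(c["t"],3))
E
```

```text
pics
{'time': 0.0, 'joint_pos': [1.064, 0.265, 1.605, -0.0, 1.274, -0.037], 'qvel': [-0.001, -0.001, -0.0, -0.0, -0.0, -0.0], 'joint_efforts': [0.001, -50.209, -35.689, 0.073, 0.029, -0.0], 'tcp_pos': [0.305, 0.601, 0.237], 'tcp_rot': [-0.0, 0.233, 0.973, -0.001], 'force': [0.071, -0.712, 0.185], 'torque': [0.009, -0.031, 0.034], 'width': 1.0}
top [[394.3, 0.0, 277.5], [0.0, 394.3, 209.4], [0.0, 0.0, 1.0]] [[-0.001, -0.999, -0.032], [-0.994, 0.004, -0.107], [0.107, 0.032, -0.994]] [-0.155  0.578  1.055]
side [[440.9, 0.0, 279.9], [0.0, 440.9, 209.6], [0.0, 0.0, 1.0]] [[0.966, -0.26, 0.015], [-0.134, -0.546, -0.827], [0.223, 0.796, -0.562]] [-0.572  0.061  1.084]
```

View pics/top0.png

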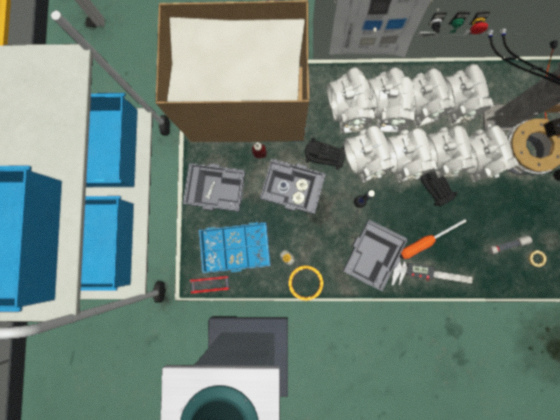

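View pics/side0.png

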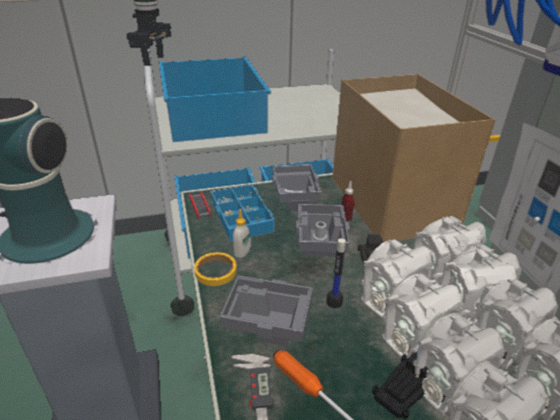

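```bash
python3 - <<'E'
import cv2
t=cv2.imread("pics/top0.png");s=cv2.imread("pics/side0.png")
cv2.imwrite("pics/t1.png",cv2.resize(t[130:220,175:335],None,fx=5,fy=5,interpolation=cv2.INTER_CUBIC))
cv2.imwrite("pics/t2.png",cv2.resize(t[180:300,330:430],None,fx=5,fy=5,interpolation=cv2.INTER_CUBIC))
cv2.imwrite("pics/s1.png",cv2.resize(s[150:350,210:370],None,fx=3,fy=3,interpolation=cv2.INTER_CUBIC))
E
```

```text
(no output)
```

View pics/t1.png

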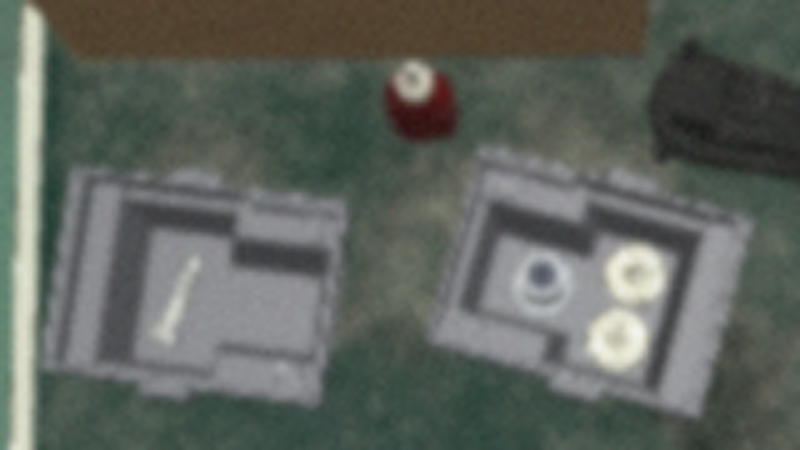

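View pics/t2.png

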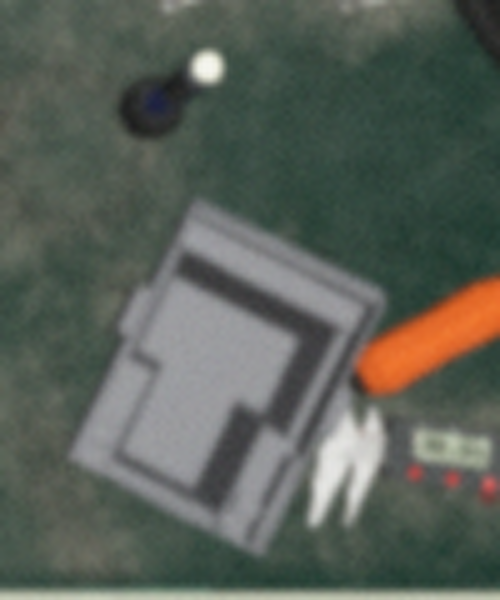

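View pics/s1.png

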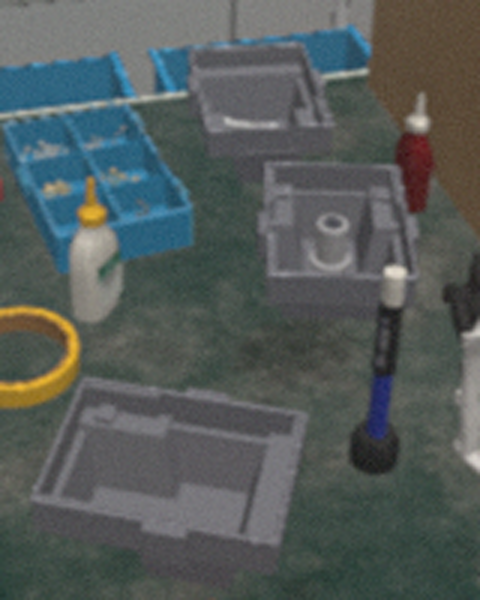

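```bash
cat >h.py <<'E'
import numpy as np,cv2
from scipy.optimize import least_squares
from workcell import sense,snapshot,camera_info
def ray(c,px,z):
    K=c["camera_matrix"];R=np.array(c["R"]);t=np.array(c["t"])
    px=np.atleast_2d(px).astype(float);d=np.c_[(px-[K[0][2],K[1][2]])/[K[0][0],K[1][1]],np.ones(len(px))]@R
    o=-R.T@t;return o+d*((z-o[2])/d[:,2])[:,None]
def fit(P,z=None,L=.149,W=.109):
    # P ordered: (+x,+y),(+x,-y),(-x,-y),(-x,+y) corners
    M=np.array([[L,W],[L,-W],[-L,-W],[-L,W]])/2
    def f(q):
        c,s=np.cos(q[2]),np.sin(q[2]);return (M@np.array([[c,s],[-s,c]])+q[:2]-P[:,:2]).ravel()
    d=P[0,:2]-P[3,:2];r=least_squares(f,[*P[:,:2].mean(0),np.arctan2(d[1],d[0])])
    return r.x,np.round(r.fun.reshape(-1,2)*1000,1)
E
python3 - <<'E'
from h import *
c=camera_info("top")
def g(a,off): return (np.array(a)+.5)/5-.5+off
B={"bolt":g([(45,370),(75,165),(348,198),(322,405)],(175,130)),
"full":g([(752,213),(702,415),(430,342),(480,145)],(175,130)),
"empty":g([(195,200),(385,290),(262,555),(70,458)],(330,180))}
for k,v in B.items():
    q,r=fit(ray(c,v,.068));print(k,np.round(q,4),np.degrees(q[2]).round(1),r.tolist())
    cc,s=np.cos(q[2]),np.sin(q[2])
    for y in(.057,-.057):print("  grip",np.round([q[0]+cc*.008-s*y,q[1]+s*.008+cc*y],3))
print("locker top",ray(c,(175+413/5,130+80/5),.112),"foot pen",ray(c,(330+150/5,180+110/5),.01), "pen top",ray(c,(330+207/5,180+68/5),.164))
print("oiler",ray(c,(287,257),.1), "box",ray(c,[(160,100),(182,140),(307,140)],.0))
ci=camera_info("wrist");R=np.array(ci["R"]);print("wristcam",-R.T@ci["t"],R.round(3).tolist(),np.round(ci["camera_matrix"],0).tolist())
E
```

```text
bolt [0.6362 0.0124 1.4452] 82.8 [[1.3, -0.2], [-2.0, -0.3], [-1.4, -0.1], [2.1, 0.7]]
  grip [0.581 0.027]
  grip [0.694 0.013]
full [ 0.638  -0.1982 -1.8284] -104.8 [[-0.8, 0.2], [1.8, 0.2], [0.1, 0.4], [-1.1, -0.8]]
  grip [ 0.691 -0.22 ]
  grip [ 0.581 -0.191]
empty [ 0.4546 -0.4111 -0.4635] -26.6 [[0.0, 0.8], [-1.5, 0.2], [1.0, -0.6], [0.5, -0.3]]
  grip [ 0.487 -0.364]
  grip [ 0.436 -0.466]
locker top [[ 0.73366733 -0.10773692  0.112     ]] foot pen [[ 0.59942313 -0.38536451  0.01      ]] pen top [[ 0.60016441 -0.38560037  0.164     ]]
oiler [[ 0.44877362 -0.18258963  0.1       ]] box [[ 0.90539139  0.1894947   0.        ]
 [ 0.7842737   0.12128828  0.        ]
 [ 0.78059987 -0.24024742  0.        ]]
wristcam [0.22745814 0.63999458 0.38396379] [[0.452, 0.892, -0.002], [0.844, -0.427, 0.325], [0.289, -0.148, -0.946]] [[312.0, 0.0, 280.0], [0.0, 312.0, 209.0], [0.0, 0.0, 1.0]]
```

Call:
{"method": "move_arm", "body": {
  "increments": [
    [[0,0,-0.116],[0.0163,-0.0334,0.005],-1],
    [[0,0,-0.116],[0.0163,-0.0334,0.005],-1],
    [[0,0,-0.116],[0.0163,-0.0334,0.005],-1],
    [[0,0,-0.116],[0.0163,-0.0334,0.005],-1],
    [[0,0,-0.116],[0.0163,-0.0334,0.005],-1],
    [[0,0,-0.116],[0.0163,-0.0334,0.005],-1],
    [[0,0,-0.116],[0.0163,-0.0334,0.005],-1],
    [[0,0,-0.116],[0.0163,-0.0334,0.005],-1],
    [[0,0,-0.116],[0.0163,-0.0334,0.005],-1],
    [[0,0,-0.116],[0.0163,-0.0334,0.005],-1],
    [[0,0,-0.116],[0.0163,-0.0334,0],-1],
    [[0,0,-0.116],[0.0163,-0.0334,0],-1]
  ]
}}

```text
time: 1.1
tcp_pos: [0.4981, 0.1862, 0.2808]
tcp_rot: [-0.005, 0.817, 0.576, -0.004]
force: [0.8, -0.0, 0.3]
width: 0.999
```

Call:
{"method": "move_arm", "body": {
  "increments": [
    [[0,0,-0.115],[0.002,-0.036,0],-1],
    [[0,0,-0.115],[0.002,-0.036,0],-1],
    [[0,0,-0.115],[0.002,-0.036,0],-1],
    [[0,0,-0.115],[0.002,-0.036,0],-1],
    [[0,0,-0.115],[0.002,-0.036,0],-1],
    [[0,0,-0.115],[0,-0.036,0],-1],
    [[0,0,-0.115],[0,-0.036,0],-1],
    [[0,0,-0.115],[-0.003,-0.036,0],-1],
    [[0,0,-0.115],[-0.003,-0.036,0],-1],
    [[0,0,-0.115],[-0.004,-0.036,0],-1],
    [[0,0,-0.115],[-0.004,-0.036,0],-1],
    [[0,0,-0.115],[-0.004,-0.036,0],-1]
  ]
}}

```text
time: 2.1
tcp_pos: [0.4863, -0.2672, 0.2761]
tcp_rot: [-0.008, 0.994, -0.112, -0.001]
force: [0.7, 0.3, -0.1]
width: 1.002
```

Call:
{"method": "move_arm", "body": {
  "increments": [
    [[0,0,-0.08],[0,-0.032,0],-1],
    [[0,0,-0.08],[0,-0.032,0],-0.5],
    [[0,0,-0.08],[0,-0.032,0],-0.2],
    [[0,0,0],[0,0,0],-0.2]
  ]
}}

```text
time: 2.43
tcp_pos: [0.4822, -0.3738, 0.2736]
tcp_rot: [-0.007, 0.97, -0.242, -0.002]
force: [0.2, 0.1, -0.5]
width: 0.798
```

```bash
cat >>h.py <<'E'
from scipy.spatial.transform import Rotation as Ro
def look(tag,cams=("wrist",)):
    for n in cams:
        c=camera_info(n);p,d=snapshot(n);cv2.imwrite(f"pics/{tag}_{n}.png",p);np.savez(f"{tag}_{n}.npz",d=d,**{k:np.array(c[k]) for k in("camera_matrix","R","t")})
def st():
    s=sense();print("t",round(s["time"],2),"tcp",np.round(s["tcp_pos"],4),"yang",yang(s),"w",np.round(s["width"],3),"F",np.round(s["force"],1),"j",np.round(s["joint_pos"],2))
    return s
def Rt(s):
    q=s["tcp_rot"];return Ro.from_quat([q[1],q[2],q[3],q[0]])
def yang(s):
    y=Rt(s).as_matrix()[:,1];return round(float(np.degrees(np.arctan2(y[1],y[0]))),2)
def turn(s,ydeg):
    a=np.radians(ydeg);y=np.array([np.cos(a),np.sin(a),0]);z=np.array([0,0,-1.]);x=np.cross(y,z)
    return np.round((Ro.from_matrix(np.c_[x,y,z])*Rt(s).inv()).as_rotvec(),4)
E
python3 - <<'E'
from h import *
s=st();print(turn(s,-116.6));look("a",("wrist","side"))
E
```

```text
t 2.43 tcp [ 0.4822 -0.3738  0.2736] yang -118.03 w 0.798 F [ 0.2  0.1 -0.5] j [-0.71  0.13  1.7   0.01  1.32  1.35]
[-0.0143  0.0002  0.0249]
```

View pics/a_wrist.png

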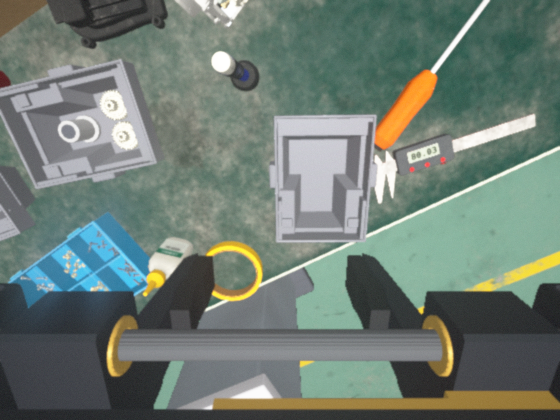

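View pics/a_side.png

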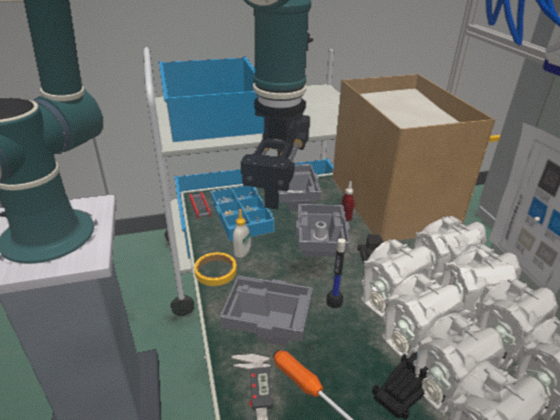

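```bash
python3 - <<'E'
import cv2
t=cv2.imread("pics/a_wrist.png")
cv2.imwrite("pics/a1.png",cv2.resize(t[105:250,262:392],None,fx=4,fy=4,interpolation=cv2.INTER_CUBIC))
cv2.imwrite("pics/a2.png",cv2.resize(t[50:195,0:165],None,fx=4,fy=4,interpolation=cv2.INTER_CUBIC))
E
```

```text
(no output)
```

View pics/a1.png

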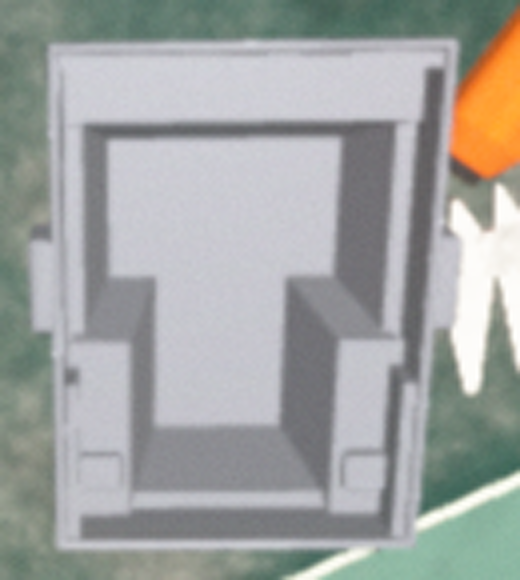

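View pics/a2.png

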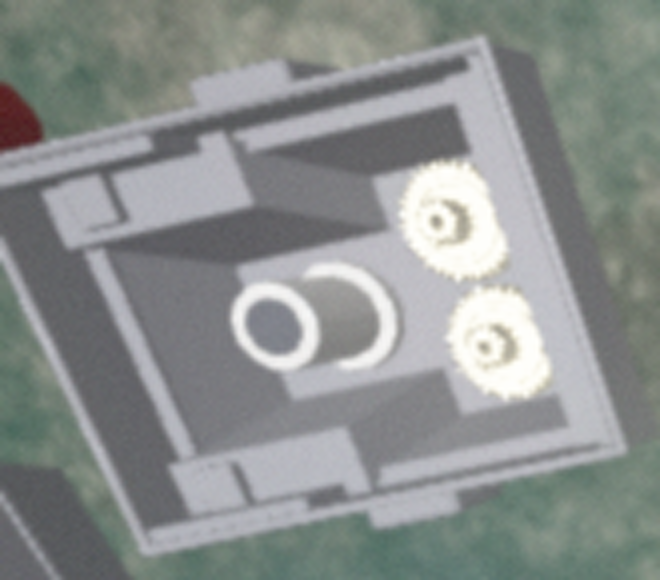

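```bash
cat >>h.py <<'E'
def load(tag,n="wrist"):
    z=np.load(f"{tag}_{n}.npz");return z
def crop(a,off,s=4): return (np.array(a)+.5)/s-.5+off
def rep(name,P,idx=(0,1,2,3),L=.149,W=.109):
    M=np.array([[L,W],[L,-W],[-L,-W],[-L,W]])[list(idx)]/2;n=len(M)
    P=P[:,:2];f=lambda q:((M@np.array([[np.cos(q[2]),np.sin(q[2])],[-np.sin(q[2]),np.cos(q[2])]])+q[:2]-P).ravel())
    best=min((least_squares(f,[*P.mean(0),a]) for a in(0,1.5,3,-1.5)),key=lambda r:r.cost);q=best.x
    print(name,np.round(q[:2],4),"yaw",np.degrees(q[2]).round(2)%360,"res",np.round(best.fun*1000,1).tolist())
    c,s=np.cos(q[2]),np.sin(q[2])
    for y in(.057,-.057):print("  grip",np.round([q[0]+c*.008-s*y,q[1]+s*.008+c*y],4))
    return q
E
python3 - <<'E'
from h import *
c=load("a")
rep("empty",ray(c,crop([(50,43),(459,40),(413,548),(57,547)],(262,105)),.068))
rep("full",ray(c,crop([(485,40),(625,450),(148,552)],(0,50)),.068),(0,1,2))
# depth check at some px
for uv in[(320,118),(276,180),(300,130)]:
    print(uv,c["d"][uv[1],uv[0]])
R=c["R"];print("cam",-R.T@c["t"])
E
```

```text
empty [ 0.4534 -0.4129] yaw 332.43 res [-0.7, -0.3, -0.3, 0.6, 0.9, 0.1, 0.1, -0.4]
  grip [ 0.4868 -0.3661]
  grip [ 0.4341 -0.4671]
full [ 0.6362 -0.1992] yaw 253.87 res [0.3, -0.3, -0.3, -0.2, -0.0, 0.4]
  grip [ 0.6888 -0.2227]
  grip [ 0.5793 -0.191 ]
(320, 118) 0.33912697
(276, 180) 0.36024004
(300, 130) 0.36151752
cam [ 0.55500733 -0.41581223  0.41948137]
```

Call:
{"method": "move_arm", "body": {
  "increments": [
    [[-0.014,0,0.008],[0.0046,0.0077,-0.03],-0.2],
    [[0,0,0],[0,0,-0.03],-0.2],
    [[0,0,0],[0,0,-0.03],-0.2],
    [[0,0,0],[0,0,-0.03],-0.2],
    [[0,0,0],[0,0,-0.02],-0.2],
    [[0,0,0],[0,0,-0.02],-0.2],
    [[0,0,0],[0,0,0],-0.2]
  ]
}}

```text
time: 3.12
tcp_pos: [0.4884, -0.3511, 0.1105]
tcp_rot: [-0.003, 0.974, -0.229, 0.002]
force: [-0.8, 0.7, 0.2]
width: 0.602
```

```bash
python3 - <<'E'
from h import *
s=st();print(turn(s,-117.57), np.array([.4868,-.3661,.049])-s["tcp_pos"]);look("b",("side","wrist"))
t=cv2.imread("pics/b_side.png")
cv2.imwrite("pics/b1.png",cv2.resize(t[90:340,200:380],None,fx=3,fy=2.4,interpolation=cv2.INTER_CUBIC))
E
```

```text
t 3.12 tcp [ 0.4884 -0.3511  0.1105] yang -116.42 w 0.602 F [-0.8  0.7  0.2] j [-0.67  0.24  1.89  0.01  1.02  1.36]
[-0.0045  0.0045 -0.02  ] [-0.00156476 -0.01497664 -0.06145106]
```

View pics/b1.png

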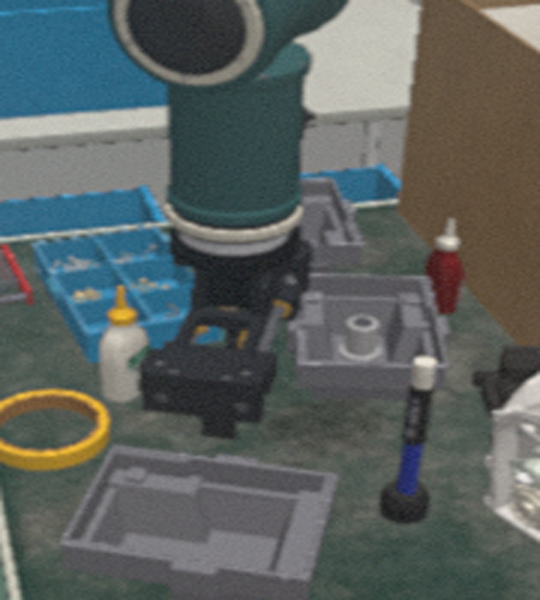

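View pics/b_wrist.png

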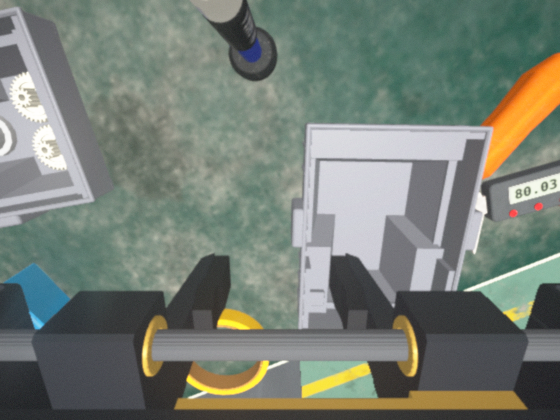

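Call:
{"method": "move_arm", "body": {
  "increments": [
    [[-0.004,0.004,-0.02],[-0.0016,-0.015,-0.015],-0.2],
    [[0,0,0],[0,0,0],-0.2],
    [[0,0,0],[0,0,0],-0.2]
  ]
}}

```text
time: 3.47
tcp_pos: [0.4933, -0.3688, 0.1062]
tcp_rot: [0.003, 0.972, -0.237, 0.007]
force: [-0.3, 0.2, -0.3]
width: 0.598
```

```bash
python3 - <<'E'
from h import *
s=st();print(turn(s,-117.57), np.array([.4868,-.3661,.049])-s["tcp_pos"]);look("c")
c=load("c");x=np.array([.4868,-.3661,.068]);print(c["R"]@x+c["t"],(c["camera_matrix"]@(c["R"]@x+c["t"]))/(c["R"]@x+c["t"])[2])
E
```

```text
t 3.47 tcp [ 0.4933 -0.3688  0.1062] yang -117.41 w 0.598 F [-0.3  0.2 -0.3] j [-0.68  0.26  1.87  0.    1.    1.37]
[ 0.0092  0.0131 -0.0029] [-0.00645924  0.0027336  -0.05721929]
[-0.00058955  0.0258373   0.20402472] [278.65014649 248.1019711    1.        ]
```

View pics/c_wrist.png

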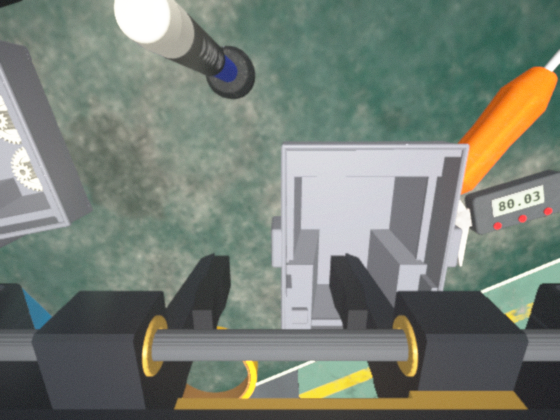

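Call:
{"method": "move_arm", "body": {
  "increments": [
    [[0.009,0.013,-0.003],[-0.0065,0.0027,-0.015],-0.2],
    [[0,0,0],[0,0,-0.01],-0.2],
    [[0,0,0],[0,0,0],-0.2]
  ]
}}

```text
time: 3.77
tcp_pos: [0.4887, -0.3668, 0.0844]
tcp_rot: [0.001, 0.971, -0.238, 0.003]
force: [0.1, 0.1, 0.4]
width: 0.598
```

```bash
cat >>h.py <<'E'
def go(x,ydeg):
    s=st();print("turn",turn(s,ydeg),"shift",np.round(np.array(x)-s["tcp_pos"],4));return s
E
python3 -c "
from h import *
go([.4868,-.3661,.049],-117.57)"
```

```text
t 3.77 tcp [ 0.4887 -0.3668  0.0844] yang -117.51 w 0.598 F [0.1 0.1 0.4] j [-0.68  0.28  1.89  0.    0.97  1.37]
turn [ 0.0041  0.0053 -0.001 ] shift [-0.0019  0.0007 -0.0354]
```

Call:
{"method": "move_arm", "body": {
  "increments": [
    [[0.004,0.005,-0.001],[-0.002,0.0007,-0.014],-0.2],
    [[0,0,0],[0,0,-0.012],-0.2],
    [[0,0,0],[0,0,-0.006],-0.2],
    [[0,0,0],[0,0,0],-0.2]
  ]
}}

```text
time: 4.1
tcp_pos: [0.4858, -0.3651, 0.0484]
tcp_rot: [-0.001, 0.971, -0.238, -0.001]
force: [-1.0, 0.3, -0.5]
width: 0.602
```

```bash
python3 -c "
from h import *
go([.4868,-.3661,.049],-117.57);look('d',('wrist','side'))"
```

```text
t 4.1 tcp [ 0.4858 -0.3651  0.0484] yang -117.56 w 0.602 F [-1.   0.3 -0.5] j [-0.69  0.32  1.91  0.    0.91  1.37]
turn [-0.0014 -0.0013 -0.0002] shift [ 0.001  -0.001   0.0006]
```

View pics/d_wrist.png

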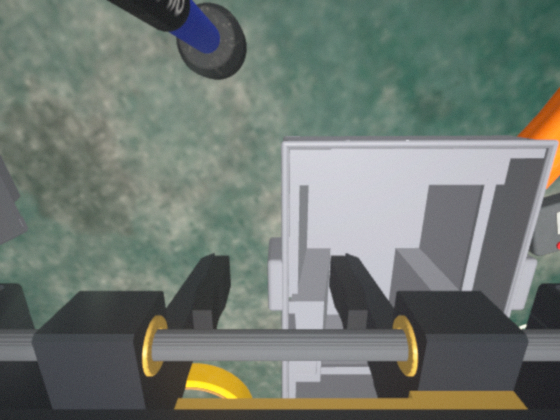

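View pics/d_side.png

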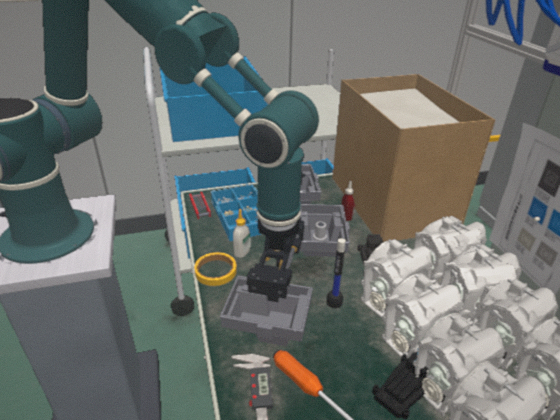

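Call:
{"method": "move_arm", "body": {
  "increments": [
    [[0,0,0],[0.0005,-0.0005,0.0005],0.3],
    [[0,0,0],[0,0,0],0.7],
    [[0,0,0],[0,0,0],1],
    [[0,0,0],[0,0,0],1],
    [[0,0,0],[0,0,0],1]
  ],
  "force": 50
}}

```text
time: 4.62
tcp_pos: [0.4883, -0.3673, 0.0519]
tcp_rot: [0.0, 0.971, -0.238, 0.001]
force: [-0.1, -0.3, -0.2]
width: 0.246
```

```bash
python3 -c "
from h import *
go([.4868,-.3661,.049],-117.57)"
```

```text
t 4.62 tcp [ 0.4883 -0.3673  0.0519] yang -117.56 w 0.246 F [-0.1 -0.3 -0.2] j [-0.69  0.32  1.9   0.    0.91  1.37]
turn [ 0.0016  0.0025 -0.0001] shift [-0.0015  0.0012 -0.0029]
```

Call:
{"method": "move_arm", "body": {
  "increments": [
    [[0,0,0],[-0.001,0.001,-0.003],1],
    [[0,0,0],[0,0,0],1],
    [[0,0,0],[0,0,0],1],
    [[0,0,0],[0,0,0],1]
  ]
}}

```text
time: 4.95
tcp_pos: [0.4877, -0.3663, 0.0494]
tcp_rot: [0.001, 0.971, -0.238, 0.002]
force: [-0.3, 0.2, 0.1]
width: 0.112
```

```bash
python3 -c "
from h import *
go([.4868,-.3661,.049],-117.57)"
```

```text
t 4.95 tcp [ 0.4877 -0.3663  0.0494] yang -117.57 w 0.112 F [-0.3  0.2  0.1] j [-0.69  0.32  1.91  0.    0.91  1.37]
turn [ 0.0023  0.0037 -0.    ] shift [-0.0009  0.0002 -0.0004]
```

Call:
{"method": "move_arm", "body": {
  "increments": [
    [[0,0,0],[0,0,0.006],1],
    [[0,0,0],[0,0,0.012],1],
    [[0,0,0],[0,0,0.02],1],
    [[0,0,0],[0,0,0.025],1],
    [[0,0,0],[0,0,0.025],1],
    [[0,0,0],[0,0,0.025],1],
    [[0,0,0],[0,0,0.025],1],
    [[0,0,0],[0,0,0.025],1],
    [[0,0,0],[0,0,0.025],1],
    [[0,0,0],[0,0,0.012],1],
    [[0,0,0],[0,0,0],1]
  ]
}}

```text
time: 5.87
tcp_pos: [0.4829, -0.3624, 0.2639]
tcp_rot: [-0.001, 0.971, -0.238, 0.0]
force: [-0.8, 0.0, -0.2]
width: 0.114
```

```bash
python3 -c "
from h import *
go([.5836,-.1757,.24],-16.13);look('e',('wrist','side'))"
```

```text
t 5.87 tcp [ 0.4829 -0.3624  0.2639] yang -117.59 w 0.114 F [-0.8  0.  -0.2] j [-0.69  0.12  1.73  0.    1.29  1.37]
turn [-1.0000e-03 -7.0000e-04  1.7709e+00] shift [ 0.1007  0.1867 -0.0239]
```

View pics/e_wrist.png

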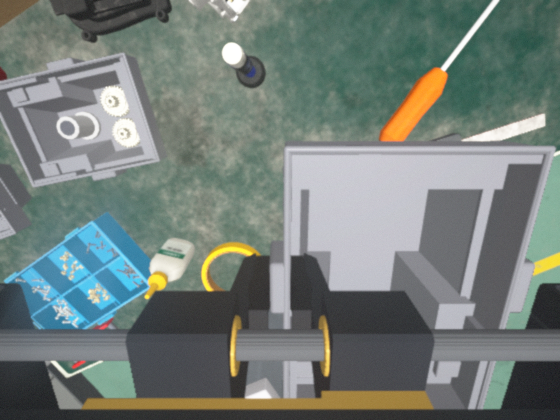

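View pics/e_side.png

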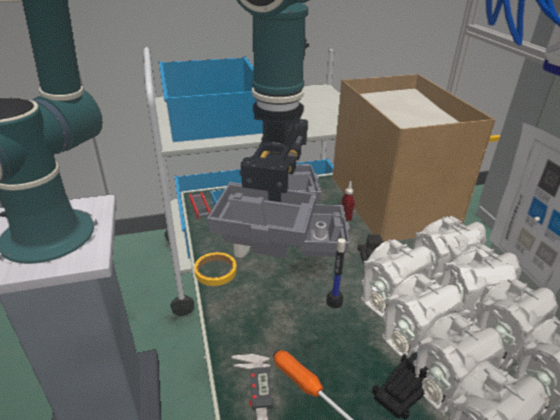

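```bash
python3 - <<'E'
from h import *
t=cv2.imread("pics/e_wrist.png")
cv2.imwrite("pics/e1.png",cv2.resize(t[130:330,265:560],None,fx=2.7,fy=2.7,interpolation=cv2.INTER_CUBIC))
E
```

```text
(no output)
```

View pics/e1.png

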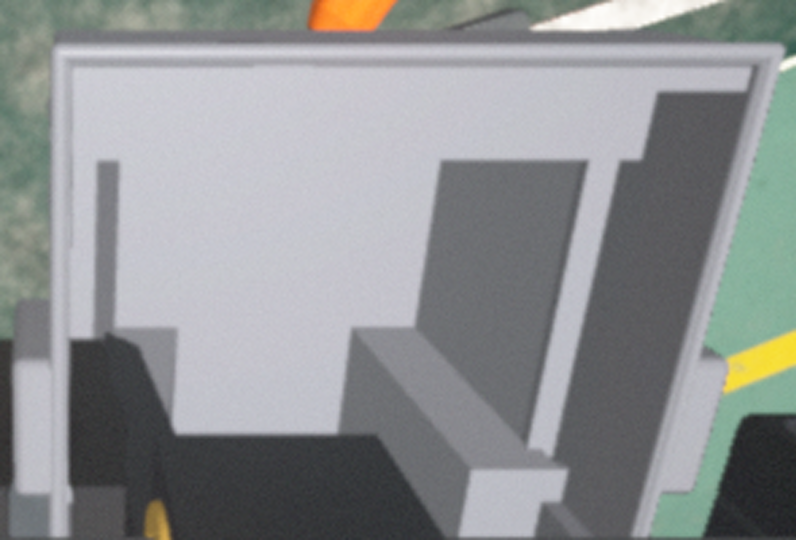

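Call:
{"method": "move_arm", "body": {
  "increments": [
    [[0,0,0.06],[0.0067,0.0125,0],1],
    [[0,0,0.118],[0.0067,0.0125,0],1],
    [[0,0,0.118],[0.0067,0.0125,0],1],
    [[0,0,0.118],[0.0067,0.0125,0],1],
    [[0,0,0.118],[0.0067,0.0125,0],1],
    [[0,0,0.118],[0.0067,0.0125,0],1],
    [[0,0,0.118],[0.0067,0.0125,0],1],
    [[0,0,0.118],[0.0067,0.0125,0],1],
    [[0,0,0.118],[0.0067,0.0125,0],1],
    [[0,0,0.118],[0.0067,0.0125,0],1],
    [[0,0,0.118],[0.0067,0.0125,0],1],
    [[0,0,0.06],[0.0067,0.0125,0],1]
  ]
}}

```text
time: 6.97
tcp_pos: [0.5481, -0.1996, 0.2255]
tcp_rot: [-0.01, 0.905, 0.424, -0.026]
force: [0.1, -0.4, -1.2]
width: 0.108
```

```bash
python3 -c "
from h import *
go([.5836,-.1757,.24],-16.13)"
```

```text
t 6.97 tcp [ 0.5481 -0.1996  0.2255] yang -39.82 w 0.108 F [ 0.1 -0.4 -1.2] j [-0.38  0.13  1.78 -0.03  1.27  0.33]
turn [ 0.0166 -0.0541  0.4126] shift [0.0355 0.0239 0.0145]
```

Call:
{"method": "move_arm", "body": {
  "increments": [
    [[0.004,-0.0135,0.1],[0.009,0.006,0.007],1],
    [[0.004,-0.0135,0.1],[0.009,0.006,0.007],1],
    [[0.004,-0.0135,0.1],[0.009,0.006,0],1],
    [[0.004,-0.0135,0.1],[0.009,0.006,0],1],
    [[0,0,0],[0,0,0],1],
    [[0,0,0],[0,0,0],1]
  ]
}}

```text
time: 7.47
tcp_pos: [0.5769, -0.1675, 0.2207]
tcp_rot: [-0.012, 0.796, 0.606, -0.01]
force: [-1.0, -0.0, -1.4]
width: 0.107
```

```bash
python3 -c "
from h import *
go([.5836,-.1757,.24],-16.13)
c=load('e')
P=ray(c,crop([(53,45),(784,45)],(265,130),2.7),.2639-.0494+.068)
d=P[0]-P[1];print(P,np.linalg.norm(d),np.degrees(np.arctan2(d[1],d[0])))
# expected: own y angle 62.41 ; center
a=np.radians(-27.59);x=np.array([np.cos(a),np.sin(a)]);y=np.array([-x[1],x[0]])
m=P[:,:2].mean(0)-.0745*x;tcp=np.array([.4829,-.3624]);print('grip->tcp own offset',(tcp-m)@x,(tcp-m)@y)
look('f',('wrist','side'))
"
```

```text
t 7.47 tcp [ 0.5769 -0.1675  0.2207] yang -15.45 w 0.107 F [-1.  -0.  -1.4] j [-0.32  0.16  1.77 -0.    1.25 -0.05]
turn [-0.007  -0.0291 -0.0119] shift [ 0.0067 -0.0082  0.0193]
[[ 0.53988365 -0.39553346  0.2825    ]
 [ 0.48924722 -0.49262188  0.2825    ]] 0.10949981388075339 62.45572225771516
grip->tcp own offset 0.008607113718332466 0.0577240757500386
```

View pics/f_wrist.png

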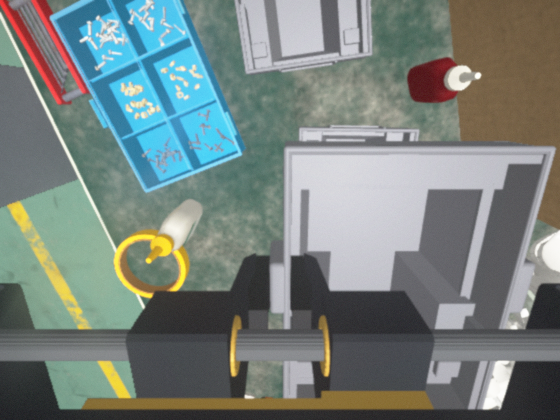

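View pics/f_side.png

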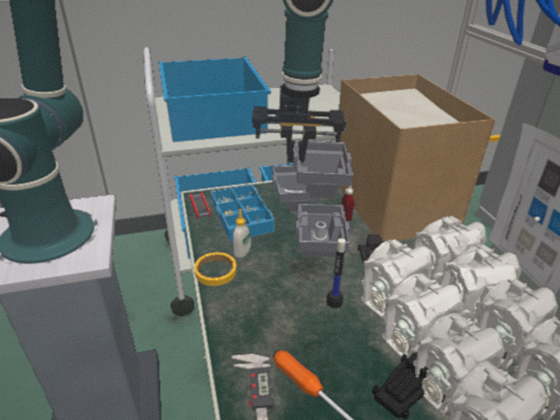

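```bash
python3 - <<'E'
from h import *
t=cv2.imread("pics/f_wrist.png")
cv2.imwrite("pics/f1.png",cv2.resize(t[110:160,280:440],None,fx=5,fy=5,interpolation=cv2.INTER_CUBIC))
E
```

```text
(no output)
```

View pics/f1.png

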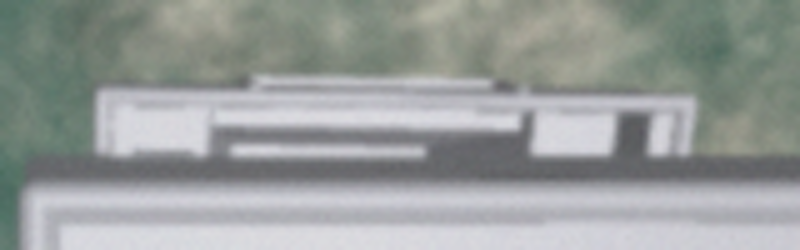

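```bash
python3 - <<'E'
from h import *
c=load("f");P=ray(c,crop([(97,88),(697,96)],(280,110),5),.068);d=P[0]-P[1]
print(P,np.linalg.norm(d),"own-y angle->yaw",np.degrees(np.arctan2(d[1],d[0])))
a=np.arctan2(d[1],d[0])+np.pi/2;x=np.array([np.cos(a),np.sin(a)]);print("yaw",np.degrees(a),"centre",P[:,:2].mean(0)+.0745*x)
E
```

```text
[[ 0.60430748 -0.11128472  0.068     ]
 [ 0.71022465 -0.1416995   0.068     ]] 0.11019757361917266 own-y angle->yaw 163.9782452451953
yaw 253.9782452451953 centre [ 0.63670389 -0.1980983 ]
```

Call:
{"method": "move_arm", "body": {
  "increments": [
    [[-0.007,-0.029,-0.012],[0.0066,-0.007,0],1],
    [[0,0,0],[0,0,-0.015],1],
    [[0,0,0],[0,0,-0.025],1],
    [[0,0,0],[0,0,-0.015],1],
    [[0,0,0],[0,0,-0.005],1],
    [[0,0,0],[0,0,0],1]
  ]
}}

```text
time: 8.07
tcp_pos: [0.5808, -0.178, 0.1579]
tcp_rot: [0.0, 0.804, 0.595, -0.001]
force: [0.1, 0.1, -1.9]
width: 0.107
```

```bash
python3 -c "
from h import *
go([.5835,-.1744,.135],-16.1)"
```

```text
t 8.07 tcp [ 0.5808 -0.178   0.1579] yang -17.0 w 0.107 F [ 0.1  0.1 -1.9] j [-0.34  0.2   1.84 -0.    1.11 -0.04]
turn [ 0.0015 -0.0015  0.0157] shift [ 0.0027  0.0036 -0.0229]
```

Call:
{"method": "move_arm", "body": {
  "increments": [
    [[0.001,-0.001,0.015],[0.0027,0.0036,-0.01],1],
    [[0,0,0],[0,0,-0.005],1],
    [[0,0,0],[0,0,0],1],
    [[0,0,0],[0,0,0],1]
  ]
}}

```text
time: 8.4
tcp_pos: [0.584, -0.175, 0.143]
tcp_rot: [0.001, 0.8, 0.6, -0.0]
force: [0.2, -0.3, -0.6]
width: 0.109
```

```bash
python3 -c "
from h import *
go([.5835,-.1744,.135],-16.1);look('g',('wrist','side'))
t=cv2.imread('pics/g_side.png')
cv2.imwrite('pics/g1.png',cv2.resize(t[120:290,260:400],None,fx=4,fy=3.5,interpolation=cv2.INTER_CUBIC))
"
```

```text
t 8.4 tcp [ 0.584 -0.175  0.143] yang -16.22 w 0.109 F [ 0.2 -0.3 -0.6] j [-0.33  0.22  1.85 -0.    1.08 -0.05]
turn [0.001  0.0007 0.002 ] shift [-0.0005  0.0006 -0.008 ]
```

View pics/g1.png

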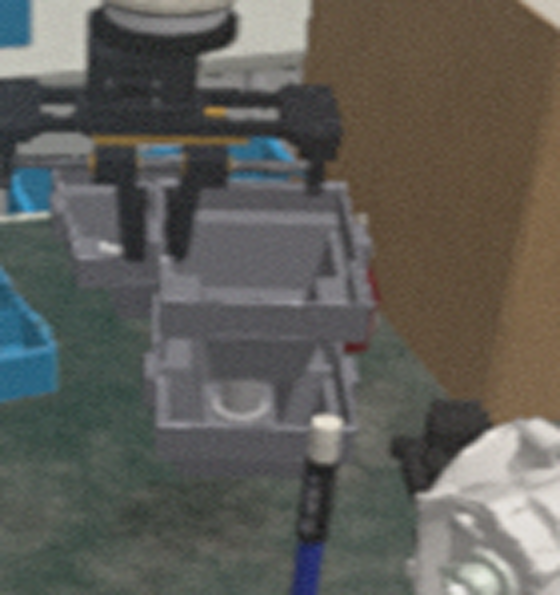

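View pics/g_wrist.png

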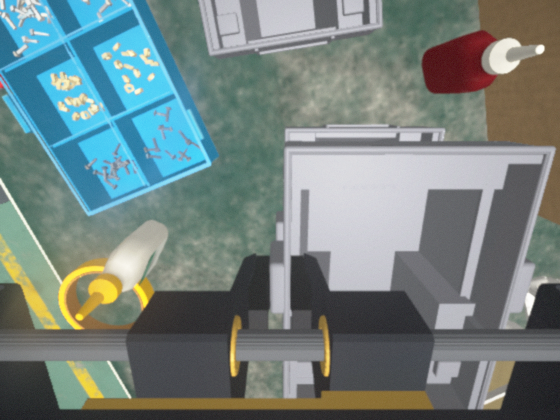

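```bash
python3 - <<'E'
from h import *
t=cv2.imread("pics/g_wrist.png")
cv2.imwrite("pics/g2.png",cv2.resize(t[110:170,270:560],None,fx=2.7,fy=4,interpolation=cv2.INTER_CUBIC))
E
```

```text
(no output)
```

View pics/g2.png

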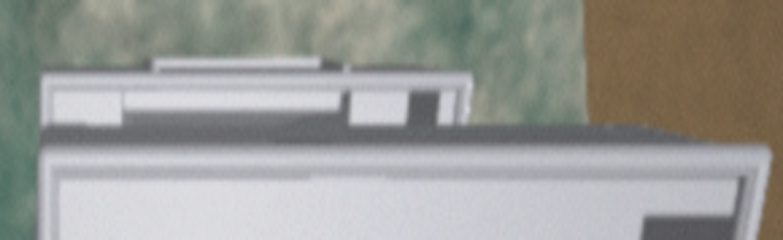

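```bash
python3 - <<'E'
from h import *
c=load("g")
def f(a,z,sg):
    p=(np.array(a)+.5)/[2.7,4]-.5+[270,110];P=ray(c,p,z);d=P[0]-P[1];an=np.arctan2(d[1],d[0])+np.pi/2*sg
    x=np.array([np.cos(an),np.sin(an)]);print(np.linalg.norm(d),"yaw",np.degrees(an)%360,"c",P[:,:2].mean(0)+.0745*x*sg)
f([(40,74),(473,74)],.068,1)     # full: plain end
f([(40,147),(771,150)],.143-.0494+.068,-1)  # held stepped end
E
```

```text
0.1105211254798478 yaw 253.82129399511942 c [ 0.63641419 -0.19825883]
0.10986574470221123 yaw 73.66015200180041 c [ 0.63447157 -0.19756566]
```

Call:
{"method": "move_arm", "body": {
  "increments": [
    [[0.001,0.0007,0.002],[0.0013,-0.0005,-0.01],1],
    [[0,0,0],[0,0,-0.01],1],
    [[0,0,0],[0,0,0],1],
    [[0,0,0],[0,0,0],1]
  ]
}}

```text
time: 8.83
tcp_pos: [0.5871, -0.1761, 0.1235]
tcp_rot: [0.002, 0.799, 0.601, 0.001]
force: [-1.1, -0.4, -2.0]
width: 0.109
```

```bash
python3 -c "
from h import *
go([.5853,-.1755,.115],-16.1)"
```

```text
t 8.83 tcp [ 0.5871 -0.1761  0.1235] yang -16.08 w 0.109 F [-1.1 -0.4 -2. ] j [-0.33  0.24  1.86 -0.    1.04 -0.05]
turn [ 0.0015  0.0042 -0.0004] shift [-0.0018  0.0006 -0.0085]
```

Call:
{"method": "move_arm", "body": {
  "increments": [
    [[0.0015,0.004,0],[-0.0018,0.0006,-0.005],1],
    [[0,0,0],[0,0,-0.004],1],
    [[0,0,0],[0,0,0],1]
  ]
}}

```text
time: 9.08
tcp_pos: [0.5848, -0.1753, 0.1131]
tcp_rot: [-0.0, 0.799, 0.601, -0.0]
force: [-0.2, 0.2, -2.0]
width: 0.109
```

```bash
python3 -c "
from h import *
go([.5853,-.1755,.105],-16.1)"
```

```text
t 9.08 tcp [ 0.5848 -0.1753  0.1131] yang -16.08 w 0.109 F [-0.2  0.2 -2. ] j [-0.33  0.25  1.86  0.    1.03 -0.05]
turn [-0.0004 -0.001  -0.0004] shift [ 0.0005 -0.0002 -0.0081]
```

Call:
{"method": "move_arm", "body": {
  "increments": [
    [[0,-0.001,0],[0.0005,-0.0002,-0.004],1],
    [[0,0,0],[0,0,-0.004],1],
    [[0,0,0],[0,0,0],1]
  ]
}}

```text
time: 9.33
tcp_pos: [0.5853, -0.1755, 0.1043]
tcp_rot: [-0.0, 0.799, 0.601, 0.0]
force: [-0.1, -0.8, -2.2]
width: 0.113
```

```bash
python3 -c "
from h import *
go([.5853,-.1755,.098],-16.1);look('i',('wrist','side'))
t=cv2.imread('pics/i_side.png')
cv2.imwrite('pics/i1.png',cv2.resize(t[120:290,260:400],None,fx=4,fy=3.5,interpolation=cv2.INTER_CUBIC))
"
```

```text
t 9.33 tcp [ 0.5853 -0.1755  0.1043] yang -16.08 w 0.113 F [-0.1 -0.8 -2.2] j [-0.33  0.26  1.87  0.    1.01 -0.05]
turn [-0.0004  0.0001 -0.0004] shift [-0.      0.     -0.0063]
```

View pics/i1.png

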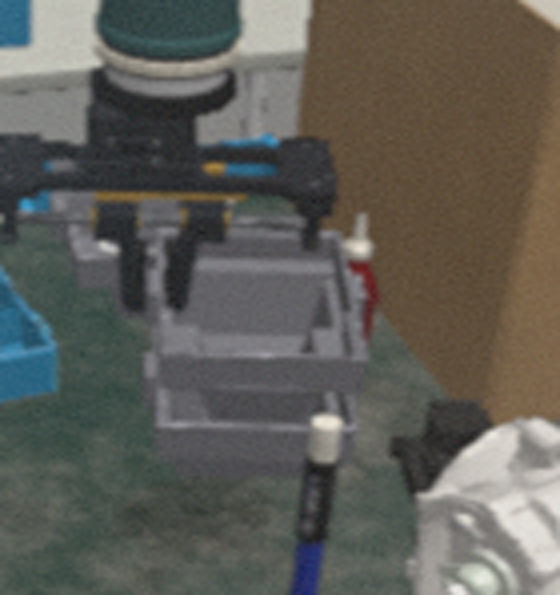

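View pics/i_wrist.png

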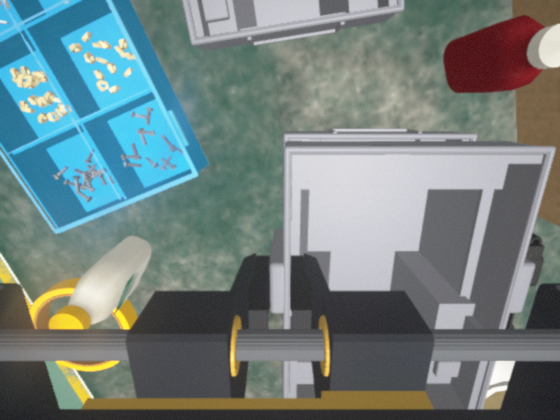

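Call:
{"method": "move_arm", "body": {
  "increments": [
    [[0,0,0],[0,0,-0.003],1],
    [[0,0,0],[0,0,-0.0025],1],
    [[0,0,0],[0,0,-0.001],1]
  ]
}}

```text
time: 9.68
tcp_pos: [0.5865, -0.1759, 0.0989]
tcp_rot: [0.001, 0.799, 0.601, 0.001]
force: [-0.8, -0.3, -2.2]
width: 0.114
```

```bash
python3 -c "
from h import *
go([.5853,-.1755,.098],-16.1)"
```

```text
t 9.68 tcp [ 0.5865 -0.1759  0.0989] yang -16.08 w 0.114 F [-0.8 -0.3 -2.2] j [-0.33  0.27  1.87  0.    1.   -0.05]
turn [ 0.0004  0.0026 -0.0004] shift [-0.0012  0.0004 -0.0009]
```

Call:
{"method": "move_arm", "body": {
  "increments": [
    [[0,0.002,0],[-0.001,0,-0.002],1],
    [[0,0,0],[0,0,-0.001],1]
  ]
}}

```text
time: 9.85
tcp_pos: [0.5861, -0.1762, 0.0973]
tcp_rot: [0.001, 0.799, 0.601, 0.0]
force: [-4.5, 1.8, 9.3]
width: 0.108
```

```bash
python3 -c "
from h import *
go([.5853,-.1755,.098],-16.1)"
```

```text
t 9.85 tcp [ 0.5861 -0.1762  0.0973] yang -16.08 w 0.108 F [-4.5  1.8  9.3] j [-0.33  0.27  1.88 -0.    1.   -0.05]
turn [ 0.001   0.0017 -0.0004] shift [-0.0008  0.0007  0.0007]
```

Call:
{"method": "move_arm", "body": {
  "increments": [
    [[0,0,0],[0,0,0],0.7],
    [[0,0,0],[0,0,0],0.5],
    [[0,0,0],[0,0,0],0.3],
    [[0,0,0],[0,0,0],0.1],
    [[0,0,0],[0,0,0],-0.1]
  ]
}}

```text
time: 10.27
tcp_pos: [0.5875, -0.1768, 0.0989]
tcp_rot: [0.003, 0.799, 0.601, 0.001]
force: [-0.2, -0.1, -0.7]
width: 0.428
```

```bash
python3 -c "
from h import *
go([.5853,-.1755,.098],-16.1)
look('j')"
```

```text
t 10.27 tcp [ 0.5875 -0.1768  0.0989] yang -16.08 w 0.428 F [-0.2 -0.1 -0.7] j [-0.33  0.27  1.87 -0.    1.   -0.05]
turn [ 0.0024  0.0053 -0.0003] shift [-0.0022  0.0013 -0.0009]
```

View pics/j_wrist.png

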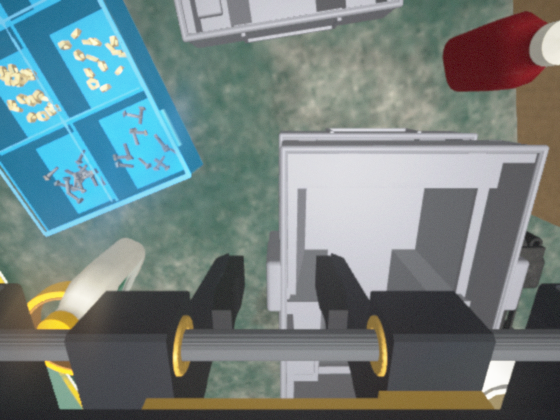

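Call:
{"method": "move_arm", "body": {
  "increments": [
    [[0,0,0],[0,0,0.01],-0.2],
    [[0,0,0],[0,0,0.02],-0.2],
    [[0,0,0],[0,0,0.03],-0.2],
    [[0,0,0],[0,0,0.035],-0.2],
    [[0,0,0],[0,0,0.035],-0.2],
    [[0,0,0],[-0.01,-0.02,0.035],-0.2],
    [[0,0,0],[-0.01,-0.02,0],-0.2],
    [[0,0,0],[0,0,0],-0.2]
  ]
}}

```text
time: 10.98
tcp_pos: [0.5631, -0.215, 0.2721]
tcp_rot: [0.0, 0.798, 0.603, -0.001]
force: [0.2, 0.2, -0.6]
width: 0.598
```

```bash
python3 -c "
from h import *
go([.581,.027,.2],-7.2)
look('k',('wrist','side'))
t=cv2.imread('pics/k_side.png')
cv2.imwrite('pics/k1.png',cv2.resize(t[120:290,260:400],None,fx=4,fy=3.5,interpolation=cv2.INTER_CUBIC))"
```

```text
t 10.98 tcp [ 0.5631 -0.215   0.2721] yang -15.89 w 0.598 F [ 0.2  0.2 -0.6] j [-0.41  0.11  1.72 -0.    1.31 -0.13]
turn [ 0.0016 -0.0004  0.1516] shift [ 0.0179  0.242  -0.0721]
```

View pics/k_wrist.png

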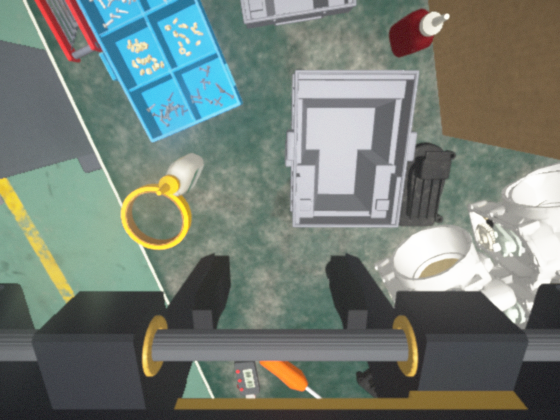

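View pics/k1.png

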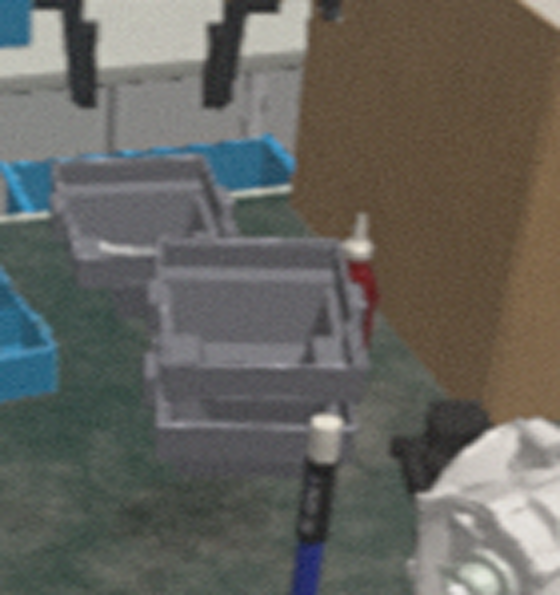

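```bash
python3 - <<'E'
from h import *
t=cv2.imread("pics/k_wrist.png")
cv2.imwrite("pics/k2.png",cv2.resize(t[60:240,280:430],None,fx=4,fy=3.3,interpolation=cv2.INTER_CUBIC))
E
```

```text
(no output)
```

View pics/k2.png

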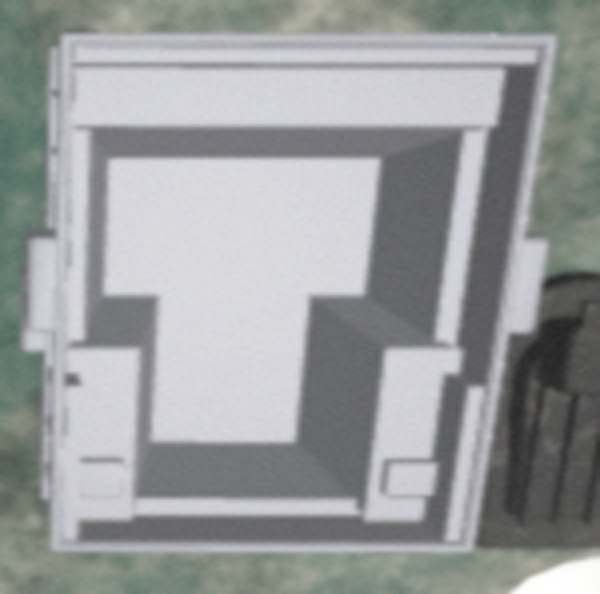

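Call:
{"method": "move_arm", "body": {
  "increments": [
    [[0,0,0.025],[0.002,0.03,0],-0.2],
    [[0,0,0.025],[0.002,0.035,0],-0.2],
    [[0,0,0.025],[0.003,0.035,0],-0.2],
    [[0,0,0.025],[0.003,0.035,0],-0.2],
    [[0,0,0.025],[0.003,0.035,0],-0.2],
    [[0,0,0.025],[0.003,0.025,0],-0.2],
    [[0,0,0],[0,0,0],-0.2],
    [[0,0,0],[0,0,0],-0.2]
  ]
}}

```text
time: 11.75
tcp_pos: [0.5755, -0.0041, 0.2619]
tcp_rot: [-0.007, 0.749, 0.663, -0.004]
force: [1.3, 0.2, -1.0]
width: 0.6
```

```bash
python3 - <<'E'
from h import *
c=load("k")
p=(np.array([(56,38),(557,38),(484,548),(50,553)])+.5)/[4,3.3]-.5+[280,60]
rep("empty stacked",ray(c,p,.116))
go([.581,.027,.2],-7.2)
look("l")
E
```

```text
empty stacked [ 0.6372 -0.1998] yaw 74.7 res [1.1, -0.9, -1.0, 0.8, -2.2, 0.3, 2.1, -0.2]
  grip [ 0.5843 -0.177 ]
  grip [ 0.6943 -0.2071]
t 11.75 tcp [ 0.5755 -0.0041  0.2619] yang -6.99 w 0.6 F [ 1.3  0.2 -1. ] j [-0.05  0.07  1.78  0.01  1.3   0.07]
turn [-0.0061 -0.0148 -0.0037] shift [ 0.0055  0.0311 -0.0619]
```

View pics/l_wrist.png

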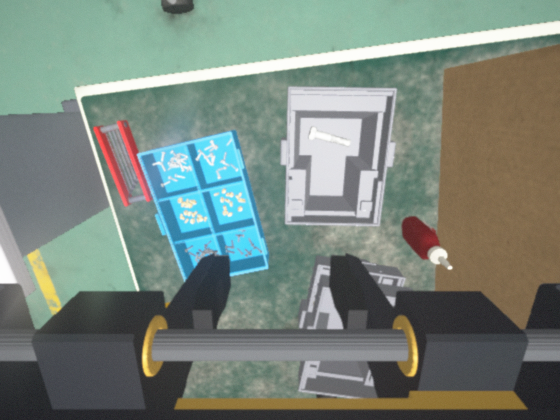

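```bash
python3 - <<'E'
from h import *
t=cv2.imread("pics/l_wrist.png")
cv2.imwrite("pics/l2.png",cv2.resize(t[80:235,275:405],None,fx=4,fy=3.8,interpolation=cv2.INTER_CUBIC))
E
```

```text
(no output)
```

View pics/l2.png

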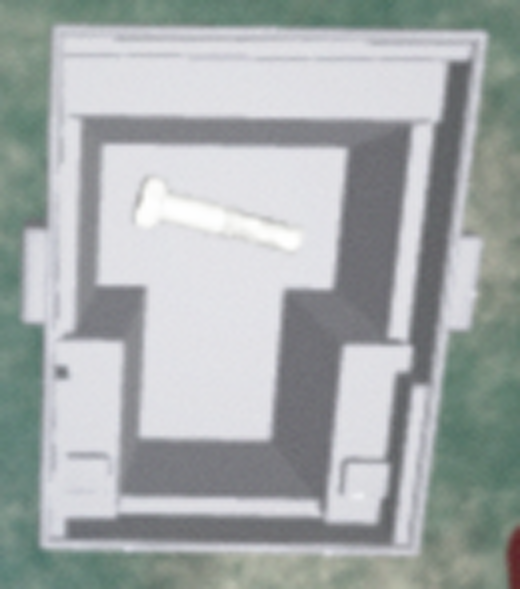

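```bash
python3 - <<'E'
from h import *
c=load("l")
p=(np.array([(52,27),(487,34),(418,553),(41,547)])+.5)/[4,3.8]-.5+[275,80]
rep("bolt",ray(c,p,.068))
E
```

```text
bolt [0.6353 0.0128] yaw 82.24 res [0.6, -0.3, -0.6, 0.1, -0.5, 0.0, 0.5, 0.1]
  grip [0.5799 0.0284]
  grip [0.6928 0.013 ]
```

Call:
{"method": "move_arm", "body": {
  "increments": [
    [[-0.006,-0.015,-0.012],[0.004,0.015,-0.02],-0.2],
    [[0,0,0],[0,0.014,-0.03],-0.2],
    [[0,0,0],[0,0,-0.03],-0.2],
    [[0,0,0],[0,0,-0.03],-0.2],
    [[0,0,0],[0,0,-0.02],-0.2],
    [[0,0,0],[0,0,0],-0.2],
    [[0,0,0],[0,0,0],-0.2]
  ]
}}

```text
time: 12.38
tcp_pos: [0.5787, 0.0194, 0.1263]
tcp_rot: [0.001, 0.756, 0.654, -0.0]
force: [0.6, 0.0, -0.0]
width: 0.604
```

```bash
python3 -c "
from h import *
go([.5799,.0284,.09],-7.76)"
```

```text
t 12.38 tcp [0.5787 0.0194 0.1263] yang -8.28 w 0.604 F [ 0.6  0.  -0. ] j [-0.01  0.18  1.92 -0.    1.04  0.14]
turn [0.0018 0.0005 0.009 ] shift [ 0.0012  0.009  -0.0363]
```

Call:
{"method": "move_arm", "body": {
  "increments": [
    [[0.002,0,0.009],[0.0012,0.009,-0.015],-0.2],
    [[0,0,0],[0,0,-0.015],-0.2],
    [[0,0,0],[0,0,0],-0.2],
    [[0,0,0],[0,0,0],-0.2]
  ]
}}

```text
time: 12.72
tcp_pos: [0.5832, 0.0253, 0.1006]
tcp_rot: [0.002, 0.755, 0.656, 0.002]
force: [0.6, 0.1, 0.3]
width: 0.6
```

```bash
python3 -c "
from h import *
go([.5799,.0284,.049],-7.76);look('m')"
```

```text
t 12.72 tcp [0.5832 0.0253 0.1006] yang -8.04 w 0.6 F [0.6 0.1 0.3] j [ 0.    0.21  1.94 -0.    0.99  0.14]
turn [0.0003 0.006  0.005 ] shift [-0.0033  0.0031 -0.0516]
```

View pics/m_wrist.png

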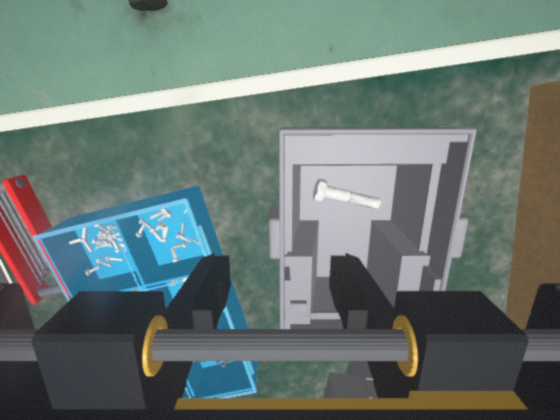

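Call:
{"method": "move_arm", "body": {
  "increments": [
    [[0,0.006,0.005],[-0.0033,0.003,-0.015],-0.2],
    [[0,0,0],[0,0,-0.015],-0.2],
    [[0,0,0],[0,0,-0.008],-0.2],
    [[0,0,0],[0,0,0],-0.2],
    [[0,0,0],[0,0,0],-0.2]
  ]
}}

```text
time: 13.18
tcp_pos: [0.5838, 0.0277, 0.0662]
tcp_rot: [0.003, 0.754, 0.657, 0.003]
force: [-0.7, 0.0, -0.1]
width: 0.595
```

```bash
python3 -c "
from h import *
go([.5799,.0284,.049],-7.76)"
```

```text
t 13.18 tcp [0.5838 0.0277 0.0662] yang -7.81 w 0.595 F [-0.7  0.  -0.1] j [ 0.    0.25  1.96 -0.    0.92  0.14]
turn [0.0003 0.0093 0.0008] shift [-0.0039  0.0007 -0.0172]
```

Call:
{"method": "move_arm", "body": {
  "increments": [
    [[0,0.009,0.001],[-0.004,0.0007,-0.009],-0.2],
    [[0,0,0],[0,0,-0.006],-0.2],
    [[0,0,0],[-0.001,0,-0.002],-0.2]
  ]
}}

```text
time: 13.43
tcp_pos: [0.5799, 0.0286, 0.0498]
tcp_rot: [0.001, 0.753, 0.658, 0.001]
force: [-0.8, -0.2, -1.0]
width: 0.6
```

```bash
python3 -c "
from h import *
go([.5799,.0284,.049],-7.76);look('n')"
```

```text
t 13.43 tcp [0.5799 0.0286 0.0498] yang -7.74 w 0.6 F [-0.8 -0.2 -1. ] j [ 0.01  0.27  1.97 -0.    0.89  0.14]
turn [ 0.0002  0.0028 -0.0004] shift [ 0.     -0.0002 -0.0008]
```

View pics/n_wrist.png

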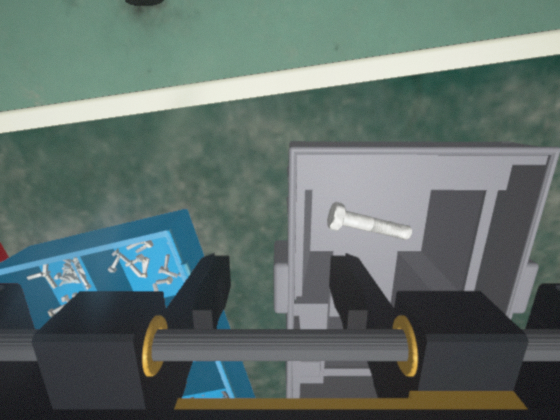

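Call:
{"method": "move_arm", "body": {
  "increments": [
    [[0,0.002,0],[0.001,0,-0.001],0.2],
    [[0,0,0],[0,0,0],0.6],
    [[0,0,0],[0,0,-0.001],1],
    [[0,0,0],[0,0,-0.001],1],
    [[0,0,0],[-0.001,0,-0.001],1],
    [[0,0,0],[0,0,0],1],
    [[0,0,0],[0,0,0],1],
    [[0,0,0],[0,0,0],1]
  ],
  "force": 50
}}

```text
time: 14.15
tcp_pos: [0.5798, 0.0286, 0.0455]
tcp_rot: [0.0, 0.753, 0.658, 0.0]
force: [0.2, -0.3, -1.3]
width: 0.109
```

```bash
python3 -c "
from h import *
go([.5799,.0284,.049],-7.76);look('o')"
```

```text
t 14.15 tcp [0.5798 0.0286 0.0455] yang -7.73 w 0.109 F [ 0.2 -0.3 -1.3] j [ 0.01  0.28  1.97 -0.    0.89  0.14]
turn [ 0.0002  0.0007 -0.0005] shift [ 0.0001 -0.0002  0.0035]
```

View pics/o_wrist.png

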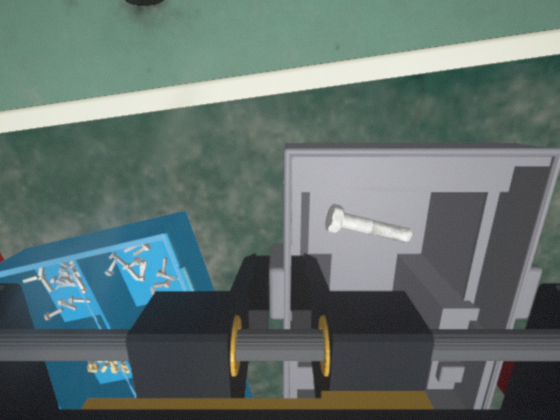

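Call:
{"method": "move_arm", "body": {
  "increments": [
    [[0,0,0],[0,0,0.006],1],
    [[0,0,0],[0,0,0.012],1],
    [[0,0,0],[0,0,0.02],1],
    [[0,0,0],[0,0,0.025],1],
    [[0,0,0],[0,0,0.025],1],
    [[0,0,0],[0,0,0.025],1],
    [[0,0,0],[0,0,0.02],1],
    [[0,0,0],[0,0,0.012],1],
    [[0,0,0],[0,0,0.005],1],
    [[0,0,0],[0,0,0],1]
  ]
}}

```text
time: 15.03
tcp_pos: [0.5736, 0.0287, 0.2066]
tcp_rot: [-0.002, 0.753, 0.658, -0.003]
force: [0.6, 0.1, -2.1]
width: 0.109
```

```bash
python3 -c "
from h import *
go([.5843,-.177,.215],-16.0);look('p',('wrist','side'))"
```

```text
t 15.03 tcp [0.5736 0.0287 0.2066] yang -7.74 w 0.109 F [ 0.6  0.1 -2.1] j [0.01 0.1  1.85 0.   1.19 0.14]
turn [-0.0004 -0.0066 -0.1442] shift [ 0.0107 -0.2057  0.0084]
```

View pics/p_wrist.png

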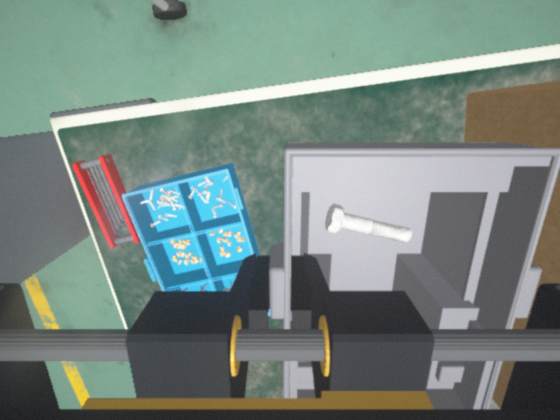

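View pics/p_side.png

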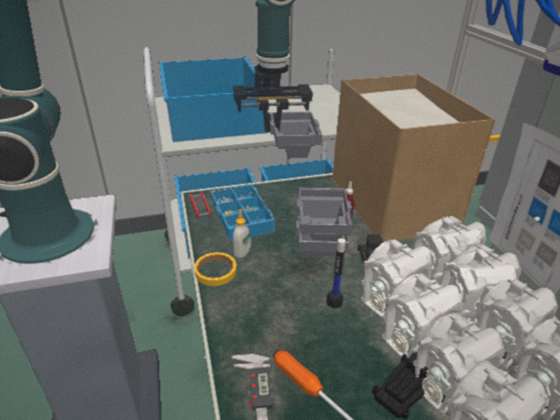

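Call:
{"method": "move_arm", "body": {
  "increments": [
    [[0,-0.006,-0.008],[0.001,-0.01,0.003],1],
    [[0,0,-0.017],[0.001,-0.022,0.001],1],
    [[0,0,-0.017],[0.001,-0.024,0.001],1],
    [[0,0,-0.017],[0.001,-0.024,0.001],1],
    [[0,0,-0.017],[0.001,-0.024,0.001],1],
    [[0,0,-0.017],[0.001,-0.024,0.001],1],
    [[0,0,-0.017],[0.001,-0.024,0.001],1],
    [[0,0,-0.017],[0.001,-0.022,0],1],
    [[0,0,-0.01],[0.001,-0.012,0],1],
    [[0,0,0],[0,-0.005,0],1],
    [[0,0,0],[0,0,0],1],
    [[0,0,0],[0,0,0],1]
  ]
}}

```text
time: 16.13
tcp_pos: [0.5698, -0.1737, 0.1966]
tcp_rot: [-0.012, 0.799, 0.601, -0.011]
force: [-0.1, 0.0, -1.8]
width: 0.111
```

```bash
python3 -c "
from h import *
go([.5843,-.177,.215],-16.0);look('q',('wrist','side'))
t=cv2.imread('pics/q_wrist.png')
cv2.imwrite('pics/q2.png',cv2.resize(t[100:180,270:560],None,fx=2.7,fy=4,interpolation=cv2.INTER_CUBIC))"
```

```text
t 16.13 tcp [ 0.5698 -0.1737  0.1966] yang -16.04 w 0.111 F [-0.1  0.  -1.8] j [-0.34  0.17  1.8  -0.    1.21 -0.05]
turn [-0.0066 -0.0318  0.0007] shift [ 0.0145 -0.0033  0.0184]
```

View pics/q_wrist.png

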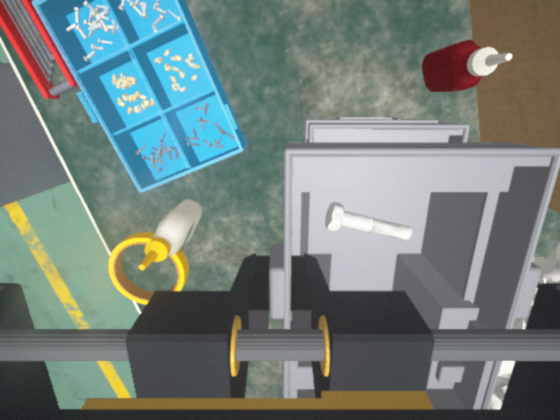

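View pics/q2.png

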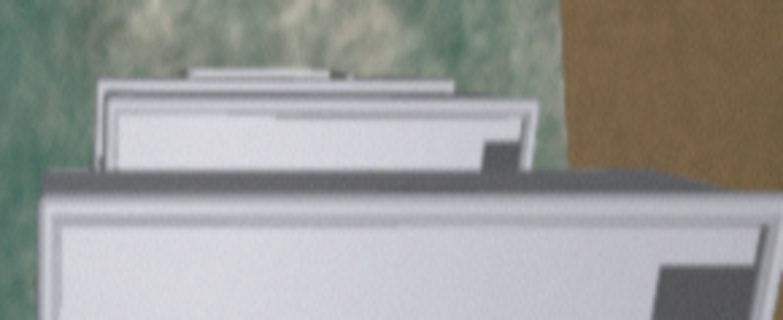

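Call:
{"method": "move_arm", "body": {
  "increments": [
    [[-0.006,-0.031,0],[0.014,-0.003,-0.005],1],
    [[0,0,0],[0,0,0],1],
    [[0,0,0],[0,0,0],1]
  ]
}}

```text
time: 16.48
tcp_pos: [0.5842, -0.1727, 0.1921]
tcp_rot: [-0.001, 0.797, 0.604, 0.0]
force: [-1.0, 0.0, -1.5]
width: 0.107
```

```bash
python3 -c "
from h import *
go([.5843,-.177,.185],-16.0);look('r')
t=cv2.imread('pics/r_wrist.png')
cv2.imwrite('pics/r2.png',cv2.resize(t[100:180,270:560],None,fx=2.7,fy=4,interpolation=cv2.INTER_CUBIC))"
```

```text
t 16.48 tcp [ 0.5842 -0.1727  0.1921] yang -15.73 w 0.107 F [-1.   0.  -1.5] j [-0.33  0.17  1.8   0.    1.17 -0.05]
turn [-0.0013 -0.0004 -0.0046] shift [ 0.0001 -0.0043 -0.0071]
```

View pics/r2.png

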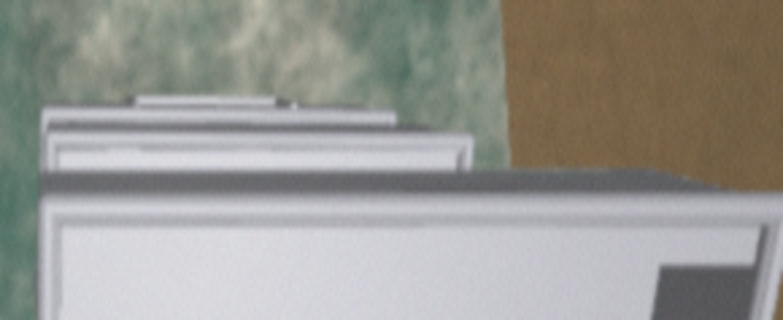

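```bash
python3 - <<'E'
from h import *
c=load("r")
def f(a,z):
    p=(np.array(a)+.5)/[2.7,4]-.5+[270,100];P=ray(c,p,z);d=P[0]-P[1];an=np.arctan2(d[1],d[0])-np.pi/2
    x=np.array([np.cos(an),np.sin(an)]);y=np.array([-x[1],x[0]]);m=P[:,:2].mean(0)
    print(np.linalg.norm(d),"yaw",np.degrees(an)%360,"c",m-.0745*x, "lefty c",P[0,:2]-.0545*y-.0745*x)
f([(44,130),(474,136)],.116)
f([(38,197),(784,194)],.1921-.0455+.068)
E
```

```text
0.11086690203710944 yaw 73.78112402801173 c [ 0.63632952 -0.19861413] lefty c [ 0.63543322 -0.19835341]
0.10871472166844934 yaw 74.4628360806364 c [ 0.63431195 -0.19484962] lefty c [ 0.63444937 -0.19488783]
```

Call:
{"method": "move_arm", "body": {
  "increments": [
    [[-0.001,0,-0.009],[0.002,-0.0038,-0.008],1],
    [[0,0,0],[0,0,-0.01],1],
    [[0,0,0],[0,0,-0.005],1],
    [[0,0,0],[0,0,0],1]
  ]
}}

```text
time: 16.87
tcp_pos: [0.5861, -0.1751, 0.1678]
tcp_rot: [-0.0, 0.799, 0.601, -0.0]
force: [-0.6, 0.3, -2.0]
width: 0.111
```

```bash
python3 -c "
from h import *
go([.5860,-.1765,.15],-16.2);look('s',('wrist','side'))
t=cv2.imread('pics/s_wrist.png')
cv2.imwrite('pics/ss2.png',cv2.resize(t[100:180,270:560],None,fx=2.7,fy=4,interpolation=cv2.INTER_CUBIC))"
```

```text
t 16.87 tcp [ 0.5861 -0.1751  0.1678] yang -16.16 w 0.111 F [-0.6  0.3 -2. ] j [-0.33  0.2   1.82  0.    1.13 -0.05]
turn [-0.0003 -0.0006 -0.0006] shift [-0.0001 -0.0014 -0.0178]
```

View pics/ss2.png

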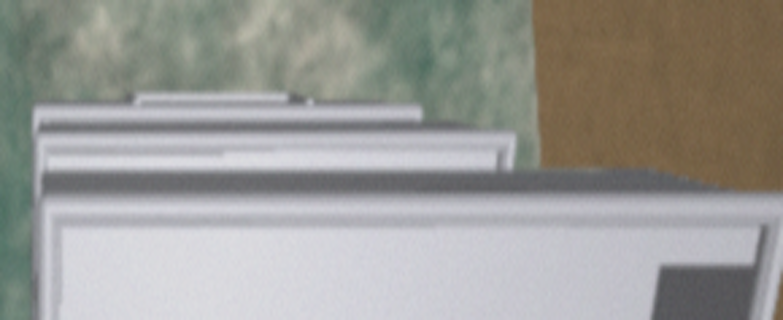

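```bash
python3 - <<'E'
from h import *
c=load("s")
def f(a,z):
    p=(np.array(a)+.5)/[2.7,4]-.5+[270,100];P=ray(c,p,z);d=P[0]-P[1];an=np.arctan2(d[1],d[0])-np.pi/2
    x=np.array([np.cos(an),np.sin(an)]);m=P[:,:2].mean(0)
    print(np.linalg.norm(d),"yaw",np.degrees(an)%360,"c",m-.0745*x)
f([(34,130),(516,135)],.116)
f([(38,197),(784,194)],.1678-.0455+.068)
E
```

```text
0.11067365181488781 yaw 73.4863299494386 c [ 0.63606788 -0.19849109]
0.10871641212050348 yaw 74.03293367585007 c [ 0.63604031 -0.19760593]
```

Call:
{"method": "move_arm", "body": {
  "increments": [
    [[0,0,-0.004],[0,-0.001,-0.01],1],
    [[0,0,0],[0,0,-0.008],1],
    [[0,0,0],[0,0,-0.003],1],
    [[0,0,0],[0,0,0],1]
  ]
}}

```text
time: 17.3
tcp_pos: [0.5866, -0.1768, 0.1461]
tcp_rot: [0.0, 0.801, 0.599, 0.0]
force: [-0.6, -0.5, -1.7]
width: 0.111
```

```bash
python3 -c "
from h import *
go([.5860,-.1761,.135],-16.4)"
```

```text
t 17.3 tcp [ 0.5866 -0.1768  0.1461] yang -16.45 w 0.111 F [-0.6 -0.5 -1.7] j [-0.33  0.22  1.84  0.    1.08 -0.05]
turn [0.0003 0.0011 0.0009] shift [-0.0006  0.0007 -0.0111]
```

Call:
{"method": "move_arm", "body": {
  "increments": [
    [[0,0.001,0.001],[-0.0006,0.0007,-0.006],1],
    [[0,0,0],[0,0,-0.006],1],
    [[0,0,0],[0,0,-0.002],1]
  ]
}}

```text
time: 17.55
tcp_pos: [0.5862, -0.1762, 0.1311]
tcp_rot: [0.0, 0.801, 0.599, 0.0]
force: [-0.6, 0.4, -2.1]
width: 0.112
```

```bash
python3 -c "
from h import *
go([.5860,-.1761,.122],-16.3)"
```

```text
t 17.55 tcp [ 0.5862 -0.1762  0.1311] yang -16.4 w 0.112 F [-0.6  0.4 -2.1] j [-0.33  0.23  1.85 -0.    1.06 -0.05]
turn [0.0005 0.0006 0.0017] shift [-0.0002  0.0001 -0.0091]
```

Call:
{"method": "move_arm", "body": {
  "increments": [
    [[0,0,0.001],[0,0,-0.004],1],
    [[0,0,0],[0,0,-0.003],1],
    [[0,0,0],[0,0,-0.001],1]
  ]
}}

```text
time: 17.8
tcp_pos: [0.5859, -0.176, 0.1216]
tcp_rot: [0.0, 0.8, 0.6, -0.0]
force: [0.0, 0.4, -1.3]
width: 0.111
```

```bash
python3 -c "
from h import *
go([.5860,-.1761,.122],-16.3);look('u',('side','wrist'))
t=cv2.imread('pics/u_side.png')
cv2.imwrite('pics/u1.png',cv2.resize(t[120:290,260:400],None,fx=4,fy=3.5,interpolation=cv2.INTER_CUBIC))"
```

```text
t 17.8 tcp [ 0.5859 -0.176   0.1216] yang -16.33 w 0.111 F [ 0.   0.4 -1.3] j [-0.33  0.24  1.86 -0.    1.04 -0.05]
turn [ 0.0002 -0.0002  0.0005] shift [ 0.0001 -0.0001  0.0004]
```

View pics/u1.png

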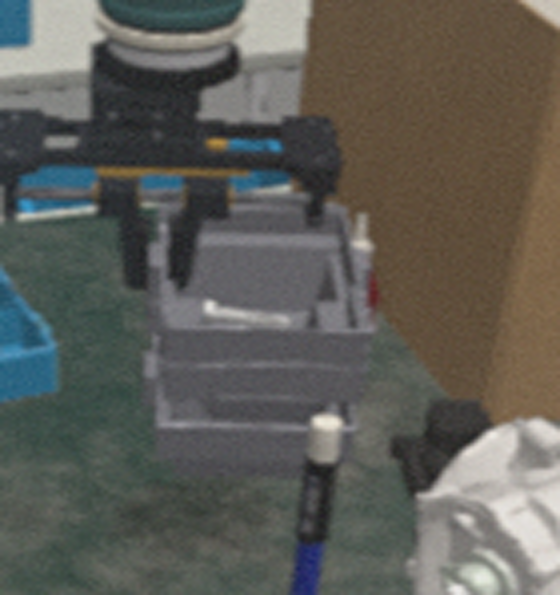

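Call:
{"method": "move_arm", "body": {
  "increments": [
    [[0,0,0],[0,0,-0.001],1],
    [[0,0,0],[0,0,-0.001],1]
  ]
}}

```text
time: 18.07
tcp_pos: [0.5865, -0.1762, 0.1215]
tcp_rot: [0.001, 0.8, 0.6, 0.0]
force: [-4.7, 1.5, 7.6]
width: 0.106
```

Contact at the expected height (7.6 N at z 0.1215). Releasing.

Call:
{"method": "move_arm", "body": {
  "increments": [
    [[0,0,0],[0,0,0],0.7],
    [[0,0,0],[0,0,0],0.5],
    [[0,0,0],[0,0,0],0.3],
    [[0,0,0],[0,0,0],0.1],
    [[0,0,0],[0,0,0],-0.1]
  ]
}}

```text
time: 18.48
tcp_pos: [0.5889, -0.177, 0.1239]
tcp_rot: [0.003, 0.8, 0.6, 0.002]
force: [-0.2, -0.4, 0.0]
width: 0.431
```

```bash
python3 -c "
from h import *
go([.5853,-.1755,.122],-16.1)
look('v')"
```

```text
t 18.48 tcp [ 0.5889 -0.177   0.1239] yang -16.33 w 0.431 F [-0.2 -0.4  0. ] j [-0.33  0.24  1.85 -0.    1.04 -0.05]
turn [0.0026 0.007  0.004 ] shift [-0.0036  0.0015 -0.0019]
```

View pics/v_wrist.png

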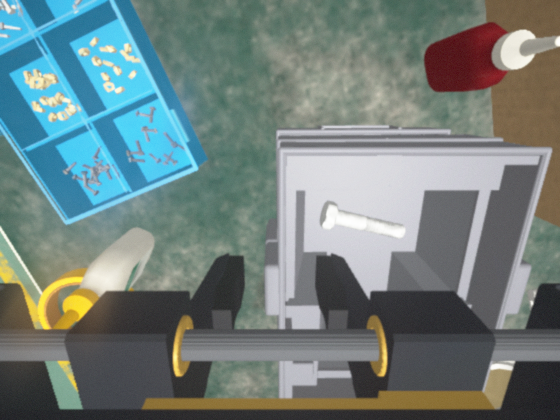

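Call:
{"method": "move_arm", "body": {
  "increments": [
    [[0,0,0],[0,0,0.01],-0.2],
    [[0,0,0],[0,0,0.02],-0.2],
    [[0,0,0],[0,0,0.03],-0.2],
    [[0,0,0],[0,0,0.035],-0.2],
    [[0,0,0],[0,0,0.035],-0.2],
    [[0,0,0],[-0.01,-0.03,0.03],-0.2],
    [[0,0,0],[-0.01,-0.03,0],-0.2],
    [[0,0,0],[0,0,0],-0.2]
  ]
}}

```text
time: 19.2
tcp_pos: [0.5658, -0.2343, 0.2916]
tcp_rot: [0.002, 0.799, 0.601, 0.0]
force: [0.5, 0.6, -0.9]
width: 0.598
```

```bash
python3 -c "
from h import *
st();look('w',('wrist','side'))
t=cv2.imread('pics/w_side.png')
cv2.imwrite('pics/w1.png',cv2.resize(t[150:310,220:380],None,fx=4.5,fy=3.7,interpolation=cv2.INTER_CUBIC))"
```

```text
t 19.2 tcp [ 0.5658 -0.2343  0.2916] yang -16.06 w 0.598 F [ 0.5  0.6 -0.9] j [-0.43  0.12  1.68 -0.    1.34 -0.15]
```

View pics/w_wrist.png

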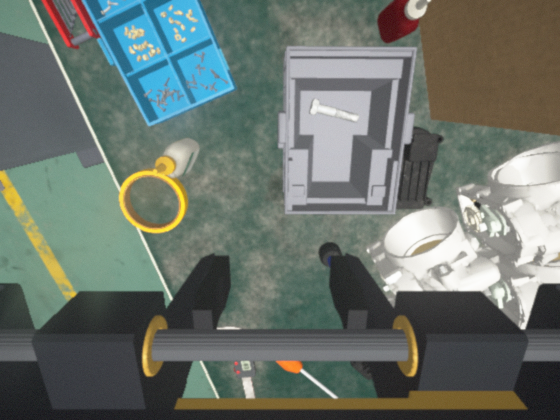

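View pics/w1.png

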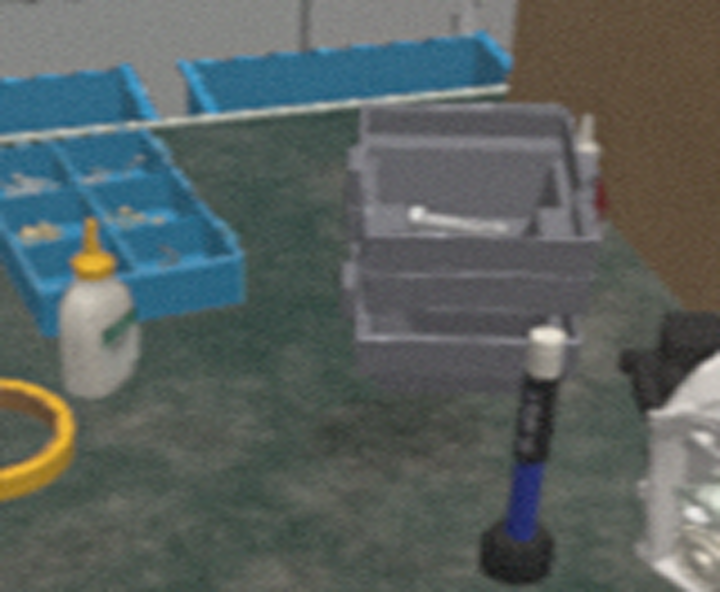

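```bash
python3 - <<'E'
from h import *
c=load("w");K=c["camera_matrix"]
def X(u,v):
    d=c["d"][v,u];return c["R"].T@(np.array([(u-K[0,2])/K[0,0]*d,(v-K[1,2])/K[1,1]*d,d])-c["t"])
m=c["d"].copy()
vs,us=np.mgrid[42:218,280:420];P=np.array([X(u,v) for u,v in zip(us.ravel(),vs.ravel()) if c["d"][v,u]>0])
Q=P[P[:,2]>.136];print(len(Q),np.percentile(Q[:,2],[5,50,95]).round(4))
A=np.c_[Q[:,:2]-Q[:,:2].mean(0),np.ones(len(Q))];print("tilt,height",np.linalg.lstsq(A,Q[:,2],rcond=None)[0].round(4))
rep("top",ray(c,[(287.5,47),(417,48),(395.5,213),(285.5,213)],.144))
E
```

```text
4396 [0.1381 0.1438 0.1457]
tilt,height [-0.0075  0.0066  0.1433]
top [ 0.6379 -0.2002] yaw 73.78 res [0.3, -0.2, -0.2, 0.3, -0.7, -0.0, 0.6, -0.1]
  grip [ 0.5854 -0.1766]
  grip [ 0.6949 -0.2084]
```

```bash
python3 - <<'E'
from h import *
look("x",("side",))
a=cv2.imread("pics/side0.png").astype(int);b=cv2.imread("pics/x_side.png").astype(int)
for n,(u,v,w,h) in {"oiler":(228,205,26,55),"pen":(325,235,20,75),"full lower":(298,235,45,15)}.items():
    print(n,np.abs(a[v:v+h,u:u+w]-b[v:v+h,u:u+w]).mean().round(1))
from workcell import order
print(order.hand_in())
E
```

```text
oiler 5.5
pen 5.6
full lower 11.9
the job is handed in; nothing more can be done
None
```

```bash
python3 - <<'E'
from h import *
for tag,a in(("r",[(42,107),(397,112)]),("s",[(33,105),(422,106)])):
    c=load(tag);p=(np.array(a)+.5)/[2.7,4]-.5+[270,100];P=ray(c,p,.068);d=P[0]-P[1];an=np.arctan2(d[1],d[0])+np.pi/2
    x=np.array([np.cos(an),np.sin(an)]);print(np.degrees(an)%360,P[:,:2].mean(0)+.0745*x)
E
```

```text
253.77885578400975 [ 0.63658475 -0.19827292]
253.78088905413128 [ 0.63642967 -0.19799272]
```

All three bins are now in one column on the bin with the gears and bush. The empty bin stands on its ledges, turned half round. The bolt bin is nested in the empty one, facing the same way, with its bolt still inside. The job was handed in after about 19 s with the gripper open and well clear.

**Final checks**
- **Height and level:** the top rim measures about 0.144 m above the table, exactly as expected for one stack plus one nest. It is level to about half a degree.
- **Alignment:** the top bin's centre is at about (0.638, −0.200) and its yaw is 73.8°. The bottom bin was at (0.6365, −0.198) and 253.8°, so the yaws are half a turn apart and the centres agree to about 2 mm.
- **Seating force:** I let each bin go at the expected height, with a contact force below 10 N.
- **Bottom bin:** measured after the empty bin was set on it, it sits within about 1 mm of where it started. I did not measure it again after the last bin went on.
- **Oiler and marker stand:** both patches of the side picture differ from the first one by about 5.5 grey levels, which I took as image noise, so neither seems to have moved.

**Not fully checked**
- **Bottom bin's picture patch:** it differed more, by 11.9 grey levels. I put this down to shadow and cover from the bins above, but did not confirm it.
- **Red bottle:** I only saw it standing in the last pictures and did not measure it.
- **Gears and bush:** they cannot be seen under the stack, so I did not check them after stacking.

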